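Fit thru-axles to bicycle hubs on the hub stand

ROBOT

A 7-joint arm with a two-finger parallel gripper is mounted at the origin on the work surface. World frame = base frame: x ahead of the robot, y to its left, z up, the work surface at z = 0. Lengths are in m, angles in rad, forces in N, time in s.
With the tool pointing down it reaches from about 0.425 to 0.875 m from the base axis. Payload 9.9 kg.
Tool frame: the origin (TCP) lies on the front face of the gripper's body, between the roots of the fingers; the fingertips stand 73 mm ahead of it and the grasp point (between the pads) lies 54 mm ahead of it; z points along the fingers, y is the line along which they close (so a half turn about z gives the same grasp; the last joint's range is limited). The gripper opens to 85 mm and grips with 20 to 120 N. Pads are 22 mm wide; open, the fingers measure 114 mm over their backs; the gripper's body (76 mm by 85 mm) begins 54 mm behind the grasp point. The pads swing forward as they close: fully open they stand 13 mm farther back than shut.
Start: joints at [1.237, 0.576, 0.025, 1.437, -0.015, 1.129, -0.057], TCP at [0.167, -0.654, 0.304] pointing down, gripper open.
Joint ranges: [-2.76, 2.76], [-0.34, 2.15], [-1.52, 1.57], [0.19, 2.46], [-1.09, 4.23], [0.17, 1.99], [-2.82, 2.82]. Speed limits (rad/s): [2.22, 2.22, 3.01, 3.01, 3.14, 3.14, 3.14].

INTERFACE

Orientations are given as a rotation vector (axis times angle).
In Python, from bench import status, read_camera, ticket gives the robot as it stands.
- The arm moves only by the tool servo_tool, never from a script. Its argument "series" is a list of rows, each a list of 5 numbers: the opening, from 0 (shut) to 1 (fully open), then the shift along the tool's x, y, z in mm, then the turn about the tool's z in rad. A call has 1 to 12 rows; each row is the pose to reach, as a shift and turn from the pose commanded when the call began, along the tool's axes at that moment; what a row does not reach only later rows make up. A row lasts 1/10 s, in which the tool goes at most 50 mm and 8.59 degrees, less where a joint would pass 70% of its speed; a pose out of reach is approached as far as the arm can. A call with a gripper value outside its range is refused whole. The fingers move at their own pace and stop on an object; "force" is the grip in N (left out, the last holds). Time passes only in rows, so rows that repeat a pose let the fingers close. It gives the time, the measured TCP pose, the force, the opening and the grip force at its end, in the units of the state.
- status.read_state(): the state, without advancing time (a new reading comes with each control period).
- read_camera(name): name is "side" or "top"; returns a dict with "image" (420x560x3 uint8, blue, green, red), "camera_matrix" (3x3 intrinsics, pixels), "R" (3x3) and "t" (3): a world point X has camera coordinates R X + t. Camera axes: x right, y down, z forward; pixel columns grow to the right and rows downward; lengths in m; the calibration is good to about 2 mm. A picture is of the moment at which its call begins. There is no depth.
- ticket.job_done(): hands the job in; it is judged then, once.
The state is a dict: "t": time; "joint_pos": joint angles; "qvel": joint speeds; "effort": joint torques, N m; "ee_pos": TCP position; "tcp_rot": TCP orientation; "force": force on the tool from outside, world axes, zero at the start; "moment": the same for the moment, N m; "width": finger opening in m; "grasp_force": force on a finger pad.
Only numpy, scipy, OpenCV 4.12 (cv2) and the standard library are available. Lean on these libraries where they do the work, as an engineer would, in place of code of your own. Each camera call takes 0.05 s, during which the arm holds its last target. There are 200 camera calls.

TASK

Put the screwdriver and the bearing drift that were left in the hub stand into the parts tray. Lay every hub on the bench level across a pair of the stand's V-notches, centred between the rails, and slide through each one the thru-axle of its own colour until the axle's head is home against the hub's end; leave the grease tub, the oil bottle and the blue box where they stand.

Things in the scene. Friction and masses are not known exactly. Their poses are not given: they have to be found in the camera images.
- stand: fixed aluminium hub stand: base 270 x 125 x 8 mm and two upright rails along its x, 260 mm long, 12 mm thick, at y = -40 and +40 mm (inner faces +-34), tops 72 mm above the bench. Each rail has 90-degree V-notches, 40 mm wide, 20 mm deep, at x = -85, 0, +85 mm: three bays; a part lies across both rails along the stand's y. Origin on the bench under its middle, z up
- bay1 (a point): point midway between the rails of bay 1 (x = -85 mm on the stand), 75 mm above the bench: where the centre of a hub lies when the hub rests in that pair of notches; its axes are the stand's
- bay2 (a point): point midway between the rails of bay 2 (x = 0 mm on the stand), 75 mm above the bench: where the centre of a hub lies when the hub rests in that pair of notches; its axes are the stand's
- bay3 (a point): point midway between the rails of bay 3 (x = 85 mm on the stand), 75 mm above the bench: where the centre of a hub lies when the hub rests in that pair of notches; its axes are the stand's
- tray: black open parts tray, fixed, 210 mm (its x) by 370 mm (its y), walls 4 mm thick and 28 mm high, floor 4 mm thick. Origin on the bench under its middle. The three axles start in it, lying along its x about 75 mm apart, heads on the +x side; its floor from y = -180 to -40 mm is empty
- hub_red: red front hub (may be absent), about 0.3 kg, lying on its flanges, axis 31 mm up: a tube 110 mm long, 32 mm in diameter, with a 23 mm bore right through, and two flanges 62 mm in diameter, 4 mm thick, outer faces 30 mm from the middle; grip the 32 mm barrel between them (52 mm). Origin at its middle on the axis, x along the axis; ends alike. In a bay it has 4 mm of play each way
- hub_blue: blue front hub (may be absent), about 0.3 kg, lying on its flanges, axis 31 mm up: a tube 110 mm long, 32 mm in diameter, with a 23 mm bore right through, and two flanges 62 mm in diameter, 4 mm thick, outer faces 30 mm from the middle; grip the 32 mm barrel between them (52 mm). Origin at its middle on the axis, x along the axis; ends alike. In a bay it has 4 mm of play each way
- hub_gold: gold front hub (may be absent), about 0.3 kg, lying on its flanges, axis 31 mm up: a tube 110 mm long, 32 mm in diameter, with a 23 mm bore right through, and two flanges 62 mm in diameter, 4 mm thick, outer faces 30 mm from the middle; grip the 32 mm barrel between them (52 mm). Origin at its middle on the axis, x along the axis; ends alike. In a bay it has 4 mm of play each way
- axle_red: thru-axle with red head, about 0.16 kg: shaft 20 mm in diameter, 125 mm long, the last 8 mm tapering to 12 mm; eight-sided head 28 mm long, 30 mm across flats. Origin on the axis where head and shaft meet, x along the axis to the tip (head x = -28 to 0, tip +125 mm). It lies on a flat of the head (axis 15 mm up there), its tip drooping 2.4 degrees
- axle_red_mid (a point): point on the red axle's axis, 55 mm from under the head towards the tip: lies at the hub's middle when the axle is fully home in a hub
- axle_blue: thru-axle with blue head, about 0.16 kg: shaft 20 mm in diameter, 125 mm long, the last 8 mm tapering to 12 mm; eight-sided head 28 mm long, 30 mm across flats. Origin on the axis where head and shaft meet, x along the axis to the tip (head x = -28 to 0, tip +125 mm). It lies on a flat of the head (axis 15 mm up there), its tip drooping 2.4 degrees
- axle_blue_mid (a point): point on the blue axle's axis, 55 mm from under the head towards the tip: lies at the hub's middle when the axle is fully home in a hub
- axle_gold: thru-axle with gold head, about 0.16 kg: shaft 20 mm in diameter, 125 mm long, the last 8 mm tapering to 12 mm; eight-sided head 28 mm long, 30 mm across flats. Origin on the axis where head and shaft meet, x along the axis to the tip (head x = -28 to 0, tip +125 mm). It lies on a flat of the head (axis 15 mm up there), its tip drooping 2.4 degrees
- axle_gold_mid (a point): point on the gold axle's axis, 55 mm from under the head towards the tip: lies at the hub's middle when the axle is fully home in a hub
- driver: screwdriver lying in the middle or the third bay of the stand at the start, about 0.13 kg: a yellow round handle 104 mm long and 32 mm in diameter, and a steel blade 7 mm in diameter reaching 60 mm beyond it. Origin in the middle of the handle on its axis, x along the axis towards the blade; in the notches its axis is 75 mm above the bench
- drift: bearing drift (a round punch) lying in the other one of those two bays, about 0.18 kg: a black handle with orange rings, 104 mm long and 32 mm in diameter, and a steel nose 18 mm in diameter reaching 45 mm beyond it. Origin in the middle of the handle on its axis, x along the axis towards the nose; in the notches its axis is 75 mm above the bench
- grease_tub: green grease tub, 94 mm in diameter, 88 mm high, standing between the robot and the tray; origin under its middle; to be left alone
- oil_bottle: white oil bottle with a red cap, 48 mm in diameter, 130 mm high; origin under its middle; to be left alone
- bit_box: closed blue box 50 x 120 x 30 mm, lying between the robot and the stand; origin under its middle; to be left alone
There are look-alikes about, which are no part of the job. What is shaped like the axle_gold but green or pink is not meant.

How it is judged:
On the way:
1. every hub lies level in a pair of notches of the stand ((distance between hub_red and bay1 below 0.01 m or distance between hub_red and bay2 below 0.01 m or distance between hub_red and bay3 below 0.01 m) and angle between hub_red's own x axis and vertical between 1.5208 and 1.6208 rad and linear speed of each of hub_red, hub_blue, hub_gold below 0.02 m/s and (distance between hub_blue and bay1 below 0.01 m or distance between hub_blue and bay2 below 0.01 m or distance between hub_blue and bay3 below 0.01 m) and angle between hub_blue's own x axis and vertical between 1.5208 and 1.6208 rad and (distance between hub_gold and bay1 below 0.01 m or distance between hub_gold and bay2 below 0.01 m or distance between hub_gold and bay3 below 0.01 m) and angle between hub_gold's own x axis and vertical between 1.5208 and 1.6208 rad), for 0.2 s.
At the end, for the whole second after the job is handed in: Screwdriver and drift in the tray; each hub present rests in a bay, within 10 mm of the bay point, axis level within 0.05 rad, with the axle of its colour through it, in line within 0.08 rad and home within about 7 mm; all at rest. An axle without a hub may be anywhere (all of step 1 and z of each of driver, drift in the frame of tray below 0.06 m and linear speed of each of driver, drift, axle_red, axle_blue, axle_gold below 0.02 m/s and x of driver in the frame of tray between -0.1 and 0.1 m and y of driver in the frame of tray between -0.18 and 0.18 m and x of drift in the frame of tray between -0.1 and 0.1 m and y of drift in the frame of tray between -0.18 and 0.18 m and distance between axle_red_mid and hub_red below 0.008 m and angle between the x axis of axle_red and the x axis of hub_red, either way round below 0.08 rad and distance between axle_blue_mid and hub_blue below 0.008 m and angle between the x axis of axle_blue and the x axis of hub_blue, either way round below 0.08 rad and distance between axle_gold_mid and hub_gold below 0.008 m and angle between the x axis of axle_gold and the x axis of hub_gold, either way round below 0.08 rad); the robot touches nothing.
It fails at once if the grease tub is disturbed (distance of grease_tub from where it was at the start of the episode above 0.03 m or angle between grease_tub's own z axis and vertical above 0.4 rad).
It fails at once if the oil bottle is disturbed (distance of oil_bottle from where it was at the start of the episode above 0.03 m or angle between oil_bottle's own z axis and vertical above 0.4 rad).
It fails at once if the bit box is disturbed (distance of bit_box from where it was at the start of the episode above 0.03 m or angle between bit_box's own z axis and vertical above 0.4 rad).
Of hub_red, hub_blue, hub_gold only 2 to 3 are there at a start; the rules pass over those that are not, and their reading is None.
At some moment in a run one of hub_red, hub_blue, hub_gold may be knocked a few centimetres aside while the robot is not near it.
Once in a run the grip may slacken for a moment while it holds something.
It also fails if it takes over 210 s, if anything falls off the work surface, if the arm or the gripper's body presses on something with over 40 N, if the wrist force passes 120 N, or if a joint passes its speed limit or range.

## Working session

There is one attempt and no reset: what is moved stays moved. The work goes in short steps, Python scripts to look and compute and a tool call to move; the robot and the scene stay as the last step left them, time stands still between calls to the robot, and variables do not carry over. Pictures are saved under pics/ and viewed, at most 14 in all, crops included, and the job is handed in when it is done.

Besides the shell and the picture viewer there is one more tool, called after "Request:" in YAML: its name, and indented under it one key for each argument. servo_tool: Moves the arm, as the interface text tells. Its arguments: {"type":"object","properties":{"series":{"type":"array","items":{"type":"array","items":{"type":"number"}}},"force":{"type":"number"}},"required":["series"]}

```bash
mkdir -p pics; ls; cat > h.py <<'E'
import numpy as np, cv2
from scipy.spatial.transform import Rotation as Rn
from bench import status, read_camera, ticket
def snap(name,fn=None):
    c=read_camera(name)
    if fn: cv2.imwrite('pics/'+fn,c['image'])
    return c
def ray(c,u,v,z):
    "world point on plane z"
    R=np.array(c['R']);t=np.array(c['t'])
    d=R.T@np.linalg.inv(c['camera_matrix'])@np.array([u,v,1.]); o=-R.T@t
    return o+d*(z-o[2])/d[2]
def proj(c,X):
    p=np.array(c['camera_matrix'])@(np.array(c['R'])@np.array(X)+np.array(c['t'])); return p[:2]/p[2]
E
python3 - <<'E'
from h import *
np.set_printoptions(precision=3,suppress=True)
s=status.read_state()
for k in s: print(k,np.array(s[k]))
print(Rn.from_rotvec(s['tcp_rot']).as_matrix())
for n in('top','side'):
    c=snap(n,n+'0.png'); print(n,c['camera_matrix'],-np.array(c['R']).T@c['t'],c['R'])
E
```

```text
pics
t 0.0
joint_pos [ 1.237  0.577  0.025  1.438 -0.015  1.129 -0.057]
qvel [-0.001 -0.001  0.001 -0.     0.001  0.001  0.   ]
effort [  0.002 -76.575   2.251 -28.596   0.015   0.013   0.   ]
ee_pos [ 0.167 -0.654  0.303]
tcp_rot [-3.115 -0.391  0.   ]
force [-0.512 -0.522 -0.599]
moment [0.024 0.041 0.041]
grasp_force 0.0
width 0.08533633452351957
[[ 0.969  0.247 -0.   ]
 [ 0.247 -0.969  0.002]
 [-0.    -0.002 -1.   ]]
top [[409.918   0.    275.971]
 [  0.    409.918 205.448]
 [  0.      0.      1.   ]] [0.512 0.085 1.262] [[-0.005 -1.    -0.013]
 [-0.998  0.006 -0.058]
 [ 0.058  0.012 -0.998]]
side [[441.983   0.    281.738]
 [  0.    441.983 208.574]
 [  0.      0.      1.   ]] [0.095 0.81  1.079] [[-0.839 -0.544 -0.006]
 [-0.409  0.638 -0.652]
 [ 0.358 -0.545 -0.758]]
```

View pics/top0.png

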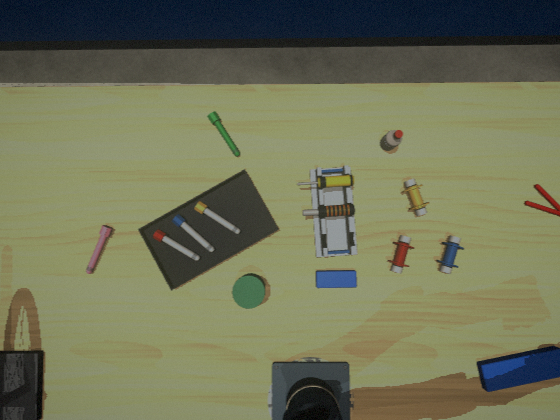

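View pics/side0.png

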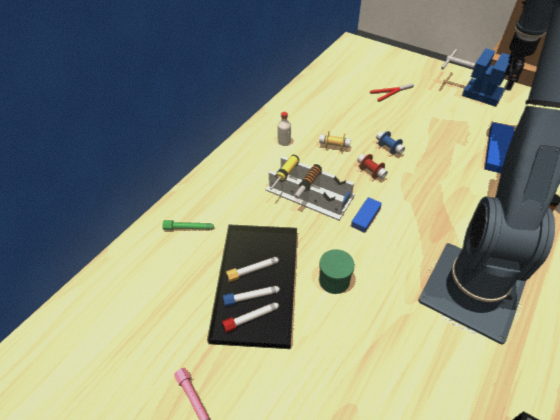

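The top view shows, left to right:
- Pink decoy axle at (100,248).
- Black tray around (209,230), holding the red (158,235), blue (178,219) and gold (201,206) axle heads.
- Green decoy axle at (222,133).
- Grease tub at (249,291).
- Stand at (333,210), with the driver at (335,182) and the drift at (335,211).
- Blue box at (336,279) and oil bottle at (392,140).
- Hubs: gold (415,197), red (400,253), blue (450,254).

The side view agrees. Possible mistakes are the pink and green axles, which lie outside the tray, plus the pliers at (543,200) and the blue box and vise. All three hubs are present. Next are close crops.

```bash
python3 - <<'E'
from h import *
a=cv2.imread('pics/top0.png');b=cv2.imread('pics/side0.png')
A=cv2.resize(a[150:275,295:475],None,fx=4.4,fy=4.4,interpolation=cv2.INTER_CUBIC)[:, :800]
cv2.imwrite('pics/c1.png',cv2.resize(a[155:285,295:470],None,fx=4.5,fy=4.5,interpolation=cv2.INTER_CUBIC))
cv2.imwrite('pics/c2.png',cv2.resize(a[160:300,130:290],None,fx=4.2,fy=4.2,interpolation=cv2.INTER_CUBIC))
E
```

```text
(no output)
```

View pics/c1.png

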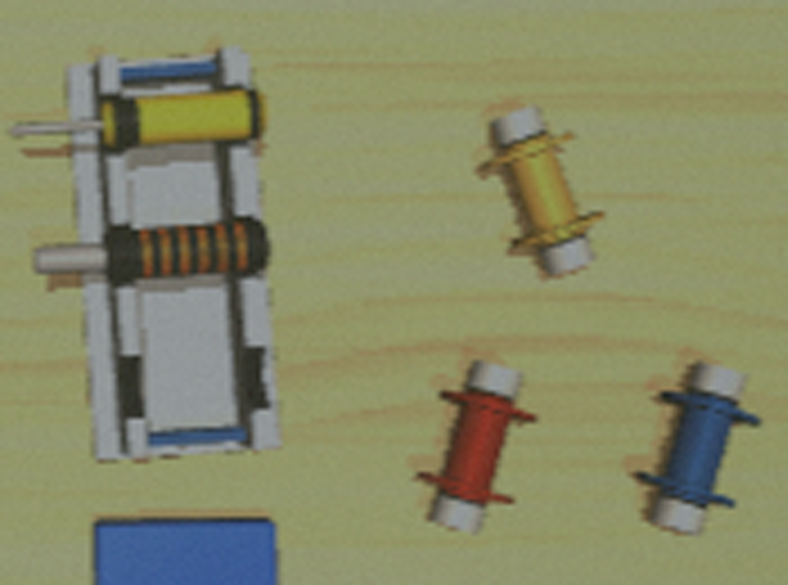

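View pics/c2.png

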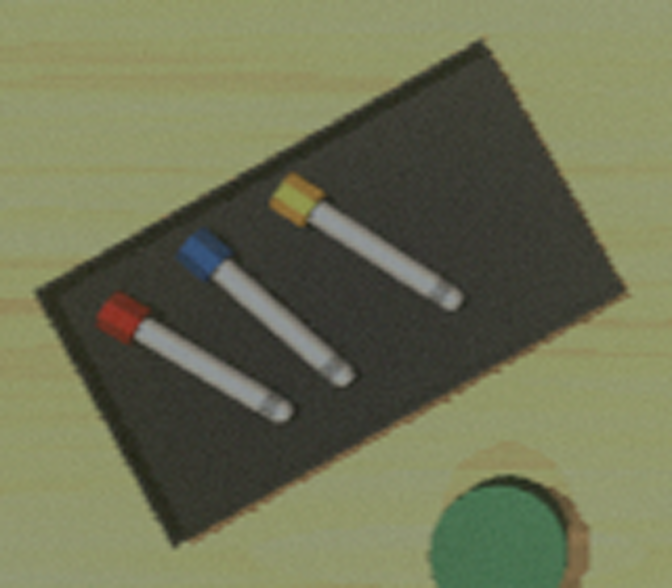

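The crop confirms the driver (yellow, at the far bay), the drift (orange rings, middle bay) and an empty near bay. The three hubs and the three tray axles are distinct from the green and pink decoys. Now I'll measure.

```bash
cat > loc.py <<'E'
from h import *
np.set_printoptions(precision=4,suppress=True)
# colour hsv ranges (OpenCV)
RNG={'red':[((0,130,40),(8,255,255)),((172,130,40),(180,255,255))],'blue':[((98,110,40),(122,255,255))],
 'gold':[((14,120,60),(30,255,255))]}
def mask(c,col):
    h=cv2.cvtColor(c['image'],cv2.COLOR_BGR2HSV)
    return sum(cv2.inRange(h,np.array(a),np.array(b)) for a,b in RNG[col])
def blobs(c,col,box,amin=20):
    "blobs in (u0,v0,u1,v1): area, centroid"
    m=np.zeros(c['image'].shape[:2],np.uint8);u0,v0,u1,v1=box;m[v0:v1,u0:u1]=mask(c,col)[v0:v1,u0:u1]
    n,l,s,ce=cv2.connectedComponentsWithStats(m)
    r=[(int(s[i,4]),ce[i],cv2.minAreaRect(np.argwhere(l==i)[:,::-1].astype(np.float32)),l==i) for i in range(1,n) if s[i,4]>=amin]
    return sorted(r,key=lambda x:-x[0])
def tri(ct,pt,cs,ps):
    P=[np.array(c['camera_matrix'])@np.c_[c['R'],c['t']] for c in(ct,cs)]
    X=cv2.triangulatePoints(P[0],P[1],np.array(pt,float).reshape(2,1),np.array(ps,float).reshape(2,1)).ravel();return X[:3]/X[3]
E
python3 - <<'E'
from loc import *
ct=snap('top');cs=snap('side')
f1=lambda x,y:(295+x/4.5-.4,155+y/4.5-.4); f2=lambda x,y:(130+x/4.2-.4,160+y/4.2-.4)
tc=np.array([ray(ct,*f2(*p),.028) for p in((38,290),(485,40),(627,293),(177,546))]);print('tray',tc,tc.mean(0),[np.linalg.norm(tc[i]-tc[i-1]) for i in range(4)])
r=np.array([ray(ct,*f1(*p),.072) for p in((108,57),(233,48),(266,447),(135,453))]);print('rails',r,r.mean(0),[np.linalg.norm(r[i]-r[i-1]) for i in range(4)])
print('bay1',[ray(ct,*f1(*p),.072) for p in((130,386),(257,377))])
for nm,a,b in(('driver',(105,124),(264,115)),('drift',(107,256),(268,244))):
    P=[ray(ct,*f1(*p),.075) for p in(a,b)];d=P[1]-P[0];print(nm,P,np.mean(P,0),np.linalg.norm(d),np.degrees(np.arctan2(d[1],d[0])))
for n,box,sb in(('gold',(400,170,440,225),(315,125,355,158)),('red',(385,230,420,275),(350,150,390,182)),('blue',(435,230,470,275),(370,128,410,158))):
    B=blobs(ct,n,box)[0]; S=blobs(cs,n,sb,10)[0]; print(n,B[0],B[1],B[2],ray(ct,*B[1],.031),'tri',tri(ct,B[1],cs,S[1]))
for n,box in(('red',(150,225,170,250)),('blue',(168,208,190,230)),('gold',(190,198,212,216))):
    B=blobs(ct,n,box,10)[0]; print('head',n,B[0],B[1],ray(ct,*B[1],.02))
for n,a,b in(('red',(150,328),(292,411)),('blue',(222,268),(353,379)),('gold',(312,208),(460,302))):
    P=[ray(ct,*f2(*a),.018),ray(ct,*f2(*b),.012)];d=P[1]-P[0];print('axle',n,P,np.linalg.norm(d),np.degrees(np.arctan2(d[1],d[0])))
E
```

```text
tray [[0.5164 0.515  0.028 ]
 [0.695  0.1934 0.028 ]
 [0.5121 0.0918 0.028 ]
 [0.334  0.4131 0.028 ]] [0.5144 0.3033 0.028 ] [np.float64(0.2089983960727238), np.float64(0.3679466443720039), np.float64(0.2092653894562036), np.float64(0.36731731422833785)]
rails [[ 0.6925 -0.0254  0.072 ]
 [ 0.6978 -0.1064  0.072 ]
 [ 0.4403 -0.1236  0.072 ]
 [ 0.4368 -0.0398  0.072 ]] [ 0.5668 -0.0738  0.072 ] [np.float64(0.2560411687695969), np.float64(0.08119741130988357), np.float64(0.2580586335438032), np.float64(0.0838685881135805)]
bay1 [array([ 0.4796, -0.0371,  0.072 ]), array([ 0.485 , -0.1186,  0.072 ])]
driver [array([ 0.6484, -0.0227,  0.075 ]), array([ 0.6536, -0.1252,  0.075 ])] [ 0.651 -0.074  0.075] 0.10267645236215592 -87.11759907229509
drift [array([ 0.5631, -0.023 ,  0.075 ]), array([ 0.5702, -0.1265,  0.075 ])] [ 0.5667 -0.0747  0.075 ] 0.10367717629364367 -86.05518250298536
gold 266 [415.218 197.282] ((415.54998779296875, 196.65000915527344), (23.08462905883789, 20.238576889038086), 71.56504821777344) [ 0.606  -0.3175  0.031 ] tri [ 0.6068 -0.318   0.0285]
red 230 [400.9043 254.02
[... 169 characters left out ...]
 175 [450.8457 254.2914] ((450.92047119140625, 254.3780059814453), (10.403529167175293, 23.124675750732422), 11.888657569885254) [ 0.4355 -0.4187  0.031 ] tri [ 0.4371 -0.4162  0.0357]
head red 91 [158.2637 235.0989] [0.4966 0.4578 0.02  ]
head blue 56 [177.625  220.3929] [0.5408 0.3993 0.02  ]
head gold 37 [201.973  204.2703] [0.5895 0.3254 0.02  ]
axle red [array([0.4886, 0.4368, 0.018 ]), array([0.4281, 0.3348, 0.012 ])] 0.11878765207345227 -120.66379660454037
axle blue [array([0.5316, 0.385 , 0.018 ]), array([0.4509, 0.2906, 0.012 ])] 0.1243040673638531 -130.54916284115657
axle gold [array([0.5748, 0.3199, 0.018 ]), array([0.5062, 0.2131, 0.012 ])] 0.12708247837393696 -122.70277724414234
```

```bash
cat >> h.py <<'E'
def plan(*targets):
    "targets (x,y,z_grasp,axis azimuth deg of tool x [mod 180]) -> tool-frame mm shifts and turn from now"
    s=status.read_state();R=Rn.from_rotvec(s['tcp_rot']).as_matrix();p=np.array(s['ee_pos'])
    psi=np.degrees(np.arctan2(R[1,0],R[0,0]))
    print('t %.1f tcp'%s['t'],np.round(p,4),'grasp z %.4f'%(p[2]-.054),'psi %.1f'%psi,'j7 %.2f'%s['joint_pos'][6],'w %.4f'%s['width'],'gf',np.round(s['grasp_force'],1),'F',np.round(s['force'],1))
    for x,y,z,a in targets:
        d=R.T@(np.array([x,y,z+.054])-p)*1e3; t=(psi-a+90)%180-90
        print('  shift',np.round(d,1),'turn %.3f or %.3f'%(np.radians(t),np.radians(t-np.sign(t)*180)))
E
python3 -c "
from h import *
plan((.651,-.074,.2,93.5),(.651,-.074,.075,93.5))"
```

```text
t 0.2 tcp [ 0.1668 -0.6539  0.3034] grasp z 0.2494 psi 14.3 j7 -0.06 w 0.0854 gf 0.0 F [-0.5 -0.6 -0.2]
  shift [ 612.5 -442.2   49.8] turn -1.382 or 1.759
  shift [ 612.5 -442.   174.8] turn -1.382 or 1.759
```

Request:
servo_tool:
  series:
    - [0.8, 612, -442, 50, -1.38]
    - [0.8, 612, -442, 50, -1.38]
    - [0.8, 612, -442, 50, -1.38]
    - [0.8, 612, -442, 50, -1.38]
    - [0.8, 612, -442, 50, -1.38]
    - [0.8, 612, -442, 50, -1.38]
    - [0.8, 612, -442, 50, -1.38]
    - [0.8, 612, -442, 50, -1.38]
    - [0.8, 612, -442, 50, -1.38]
    - [0.8, 612, -442, 50, -1.38]
    - [0.8, 612, -442, 50, -1.38]
    - [0.8, 612, -442, 50, -1.38]
  force: 60

```text
t: 1.4
ee_pos: [0.5514, -0.1929, 0.2641]
tcp_rot: [2.155, 2.285, -0.0]
force: [0.5, -0.8, -0.3]
width: 0.0684
grasp_force: 0.0
```

```bash
python3 -c "
from h import *
plan((.651,-.074,.2,93.5),(.651,-.074,.075,93.5))"
```

```text
t 1.4 tcp [ 0.5514 -0.1929  0.2641] grasp z 0.2101 psi 93.4 j7 0.09 w 0.0684 gf 0.0 F [ 0.5 -0.8 -0.3]
  shift [112.9 106.4  10.1] turn -0.002 or 3.139
  shift [112.9 106.3 135.1] turn -0.002 or 3.139
```

Request:
servo_tool:
  series:
    - [0.8, 113, 106, 10, 0]
    - [0.8, 113, 106, 10, 0]
    - [0.8, 113, 106, 10, 0]
    - [0.8, 113, 106, 10, 0]
    - [0.8, 113, 106, 60, 0]
    - [0.8, 113, 106, 100, 0]
    - [0.8, 113, 106, 135, 0]
    - [0.8, 113, 106, 135, 0]
    - [0.2, 113, 106, 135, 0]
    - [0.1, 113, 106, 135, 0]
    - [0, 113, 106, 135, 0]
    - [0, 113, 106, 135, 0]

```text
t: 2.6
ee_pos: [0.6518, -0.0754, 0.1321]
tcp_rot: [2.152, 2.282, 0.007]
force: [4.6, -0.4, 8.1]
width: 0.0301
grasp_force: 59.3
```

```bash
python3 -c "
from h import *
plan((.651,-.074,.18,93.5))"
```

```text
t 2.6 tcp [ 0.6518 -0.0754  0.1321] grasp z 0.0781 psi 93.4 j7 -0.18 w 0.0301 gf 59.3 F [ 4.6 -0.4  8.1]
  shift [ 1.400e+00 -1.000e-01 -1.019e+02] turn -0.002 or 3.139
```

```bash
python3 -c "
from h import *
plan((.554,.171,.16,29.2),(.554,.171,.03,29.2))"
```

```text
t 2.6 tcp [ 0.6518 -0.0754  0.1321] grasp z 0.0781 psi 93.4 j7 -0.18 w 0.0301 gf 59.3 F [ 4.6 -0.4  8.1]
  shift [251.6 -82.7 -82.6] turn 1.120 or -2.022
  shift [251.7 -83.5  47.4] turn 1.120 or -2.022
```

Request:
servo_tool:
  series:
    - [0, 0, 0, -45, 0]
    - [0, 0, 0, -85, 0]
    - [0, 40, -12, -85, 0.14]
    - [0, 80, -25, -85, 0.28]
    - [0, 120, -38, -85, 0.42]
    - [0, 160, -52, -85, 0.56]
    - [0, 200, -66, -85, 0.7]
    - [0, 251, -83, -85, 0.84]
    - [0, 251, -83, -85, 0.98]
    - [0, 251, -83, -85, 1.12]
    - [0, 251, -83, -40, 1.12]
    - [0, 251, -83, 0, 1.12]

```text
t: 3.8
ee_pos: [0.5524, 0.1709, 0.13]
tcp_rot: [-3.04, -0.792, -0.006]
force: [0.3, -0.3, -1.0]
width: 0.03
grasp_force: 60.0
```

```bash
python3 -c "
from h import *
plan((.554,.171,.03,29.2));snap('top','top1.png')
c=cv2.imread('pics/top1.png');cv2.imwrite('pics/c3.png',cv2.resize(c[140:300,130:330],None,fx=3.5,fy=3.5))"
```

```text
t 3.8 tcp [0.5524 0.1709 0.13  ] grasp z 0.0760 psi 29.2 j7 -1.50 w 0.0300 gf 60.0 F [ 0.3 -0.3 -1. ]
  shift [ 1.2  0.6 46. ] turn 0.000 or -3.141
```

View pics/c3.png

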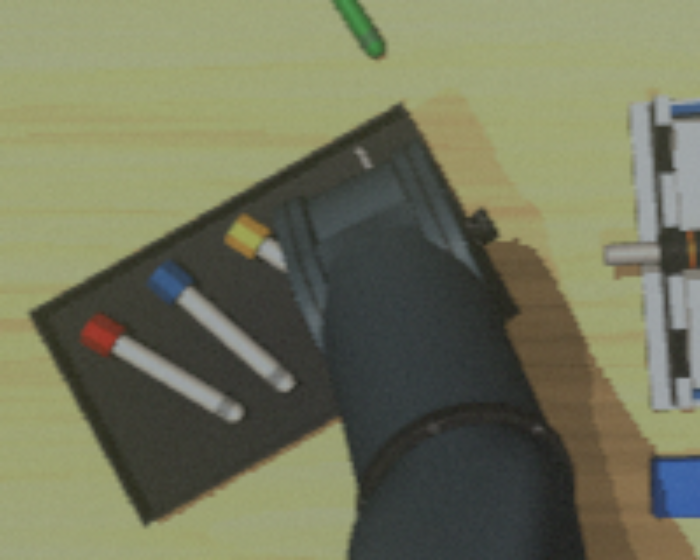

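The driver is held over the tray's empty end, with its blade tip at crop (362,157) inside the wall. Lowering.

Request:
servo_tool:
  series:
    - [0, 1, 0, 25, 0]
    - [0, 1, 0, 45, 0]
    - [0, 1, 0, 46, 0]
    - [0.42, 1, 0, 46, 0]
    - [0.46, 1, 0, 46, 0]
    - [0.48, 1, 0, 46, 0]
    - [0.48, 1, 0, 20, 0]
    - [0.5, 1, 0, -30, 0]
    - [0.5, 1, 0, -80, 0]
    - [0.6, 1, 0, -110, 0]
    - [0.8, 1, 0, -110, 0]

```text
t: 4.95
ee_pos: [0.5548, 0.1714, 0.2451]
tcp_rot: [-3.039, -0.791, -0.015]
force: [0.8, -0.2, 0.9]
width: 0.0644
grasp_force: 0.0
```

```bash
python3 - <<'E'
from loc import *
plan()
ct=snap('top','top2.png');cs=snap('side')
for n,box,sb in(('gold',(400,160,480,235),(315,115,370,165)),('red',(370,220,425,285),(350,140,395,192)),('blue',(425,220,480,285),(370,118,420,168))):
    B=blobs(ct,n,box)[0]; S=blobs(cs,n,sb,10)[0]; vx,vy,_,_=cv2.fitLine(np.argwhere(B[3])[:,::-1].astype(np.float32),2,0,.01,.01).ravel(); print(n,B[0],B[1],ray(ct,*B[1],.031),'tri',tri(ct,B[1],cs,S[1]))
c=ct['image'];cv2.imwrite('pics/c4.png',cv2.resize(c[140:300,250:480],None,fx=3.4,fy=3.4,interpolation=cv2.INTER_CUBIC))
# white-end + colour hull via non-wood: angle by region
E
```

```text
t 5.0 tcp [0.5548 0.1714 0.2451] grasp z 0.1911 psi 29.2 j7 -1.49 w 0.0644 gf 0.0 F [ 0.8 -0.2  0.9]
gold 269 [415.2045 197.2714] [ 0.606  -0.3175  0.031 ] tri [ 0.6073 -0.3194  0.0241]
red 233 [400.8884 254.0858] [ 0.4368 -0.2709  0.031 ] tri [ 0.4387 -0.2684  0.0367]
blue 168 [450.9464 254.4821] [ 0.4349 -0.419   0.031 ] tri [ 0.4368 -0.4163  0.0357]
```

```bash
python3 - <<'E'
from loc import *
ct=snap('top')
f1=lambda x,y:(295+x/4.5-.4,155+y/4.5-.4)
for n,a,b in(('gold',(515,122),(567,257)),('red',(496,377),(457,512)),('blue',(718,378),(675,516))):
    P=[ray(ct,*f1(*p),.033) for p in(a,b)];d=P[0]-P[1];print(n,np.mean(P,0),np.linalg.norm(d),np.degrees(np.arctan2(d[1],d[0])))
plan((.606,-.318,.15,21),(.606,-.318,.031,21))
E
```

```text
gold [ 0.6077 -0.3157  0.033 ] 0.09586309425698739 19.64071117323247
red [ 0.4391 -0.2692  0.033 ] 0.09279286496460518 -17.35201436748654
blue [ 0.4368 -0.4137  0.033 ] 0.0955098948475696 -18.866640388644655
t 5.1 tcp [0.5525 0.1706 0.2394] grasp z 0.1854 psi 29.2 j7 -1.49 w 0.0684 gf 0.0 F [-0.4 -0.7 -0.7]
  shift [-191.8  452.6   35.4] turn 0.143 or -2.998
  shift [-191.8  452.6  154.4] turn 0.143 or -2.998
```

View pics/top2.png

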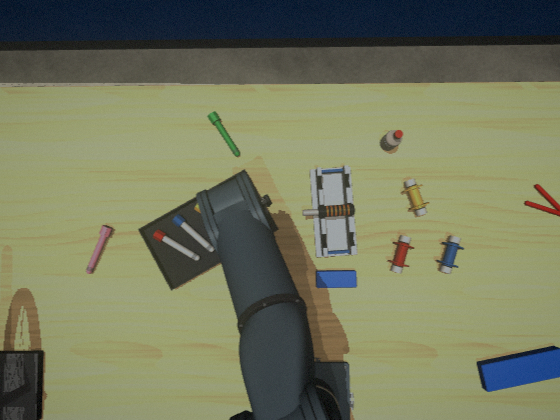

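The driver's bay is empty and the hubs haven't moved: gold (415,197), red (401,254), blue (451,254). Next is the gold hub.

Request:
servo_tool:
  series:
    - [0.8, -191, 452, 20, 0.16]
    - [0.8, -191, 452, 20, 0.16]
    - [0.8, -191, 452, 20, 0.16]
    - [0.8, -191, 452, 20, 0.16]
    - [0.8, -191, 452, 20, 0.16]
    - [0.8, -191, 452, 20, 0.16]
    - [0.8, -191, 452, 20, 0.16]
    - [0.8, -191, 452, 20, 0.16]
    - [0.8, -191, 452, 20, 0.16]
    - [0.8, -191, 452, 20, 0.16]
    - [0.8, -191, 452, 30, 0.16]
    - [0.8, -191, 452, 60, 0.16]

```text
t: 6.3
ee_pos: [0.6069, -0.3191, 0.1793]
tcp_rot: [3.093, 0.542, 0.003]
force: [1.5, -0.2, -0.7]
width: 0.0684
grasp_force: 0.0
```

```bash
python3 -c "
from loc import *
plan((.607,-.316,.031,20))"
```

```text
t 6.3 tcp [ 0.6069 -0.3191  0.1793] grasp z 0.1253 psi 19.9 j7 -0.82 w 0.0684 gf 0.0 F [ 1.5 -0.2 -0.7]
  shift [ 1.  -3.1 94.3] turn -0.002 or 3.139
```

Request:
servo_tool:
  series:
    - [0.8, 1, -3, 30, 0]
    - [0.8, 1, -3, 65, 0]
    - [0.8, 1, -3, 92, 0]
    - [0.8, 1, -3, 92, 0]
    - [0.2, 1, -3, 92, 0]
    - [0, 1, -3, 92, 0]
    - [0, 1, -3, 92, 0]
    - [0, 1, -3, 92, 0]
    - [0, 1, -3, 70, 0]
    - [0, 1, -3, 20, 0]
    - [0, 1, -3, -20, 0]
    - [0, 1, -3, -20, 0]

```text
t: 7.5
ee_pos: [0.6089, -0.3149, 0.2059]
tcp_rot: [3.088, 0.545, 0.013]
force: [0.7, 0.1, -3.4]
width: 0.0309
grasp_force: 60.4
```

```bash
python3 -c "
from loc import *
plan((.6515,-.069,.15,93.5))"
```

```text
t 7.5 tcp [ 0.6089 -0.3149  0.2059] grasp z 0.1519 psi 20.0 j7 -0.82 w 0.0309 gf 60.4 F [ 0.7  0.1 -3.4]
  shift [ 124.3 -216.4    1.3] turn -1.282 or 1.859
```

Request:
servo_tool:
  series:
    - [0, 30, -30, 0, -0.14]
    - [0, 60, -70, 0, -0.28]
    - [0, 90, -110, 0, -0.42]
    - [0, 124, -150, 0, -0.56]
    - [0, 124, -190, 0, -0.7]
    - [0, 124, -216, 0, -0.84]
    - [0, 124, -216, 0, -0.98]
    - [0, 124, -216, 0, -1.12]
    - [0, 124, -216, 0, -1.28]
    - [0, 124, -216, 30, -1.28]
    - [0, 124, -216, 30, -1.28]

```text
t: 8.6
ee_pos: [0.6465, -0.0686, 0.1655]
tcp_rot: [-2.151, -2.282, 0.007]
force: [-1.5, 0.1, -3.0]
width: 0.0307
grasp_force: 60.6
```

```bash
python3 -c "
from loc import *
plan((.652,-.069,.075,93.5))
a=snap('top')['image'];b=snap('side')['image']
cv2.imwrite('pics/c5.png',np.hstack([cv2.resize(a[140:280,280:400],None,fx=3.3,fy=3.3,interpolation=2),cv2.resize(b[100:240,250:370],None,fx=3.3,fy=3.3,interpolation=2)]))"
```

```text
t 8.6 tcp [ 0.6465 -0.0686  0.1655] grasp z 0.1115 psi 93.4 j7 -0.17 w 0.0307 gf 60.6 F [-1.5  0.1 -3. ]
  shift [-0.8  5.7 36.4] turn -0.002 or 3.140
```

View pics/c5.png

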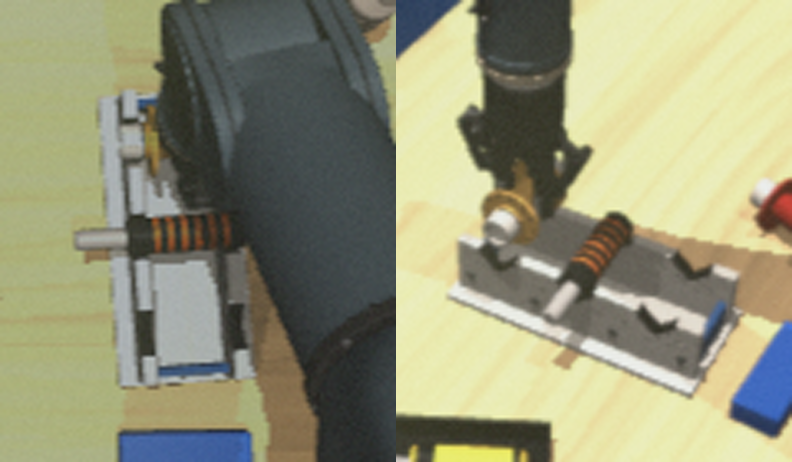

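Request:
servo_tool:
  series:
    - [0, 0, 0, 0, 0]
    - [0, 0, 0, 0, 0]

```text
t: 8.9
ee_pos: [0.6495, -0.0682, 0.1703]
tcp_rot: [2.155, 2.285, 0.001]
force: [-0.4, 1.0, -2.4]
width: 0.0306
grasp_force: 60.6
```

```bash
python3 -c "
from loc import *
plan((.652,-.069,.075,93.5))
c=snap('top');print(ray(c,280+119/3.3-.3,140+140/3.3-.3,.112), ray(c,280+158/3.3-.3,140+140/3.3-.3,.112))
g=cv2.cvtColor(c['image'],6)
for v in (180,182,184): print(g[v,308:336])
B=blobs(c,'gold',(310,165,345,200),3)
for b in B: print(b[0],b[1],b[2])
"
```

```text
t 8.9 tcp [ 0.6495 -0.0682  0.1703] grasp z 0.1163 psi 93.4 j7 -0.17 w 0.0306 gf 60.6 F [-0.4  1.  -2.4]
  shift [-0.9  2.4 41.3] turn -0.002 or 3.139
[ 0.6443 -0.0132  0.112 ] [ 0.6441 -0.0464  0.112 ]
[168 171 171 175 175 178 174 162 160 175 175 176 175 175 158 112 123 129
 132 124  72  83  82  62  51  51  51  46]
[170 170 162 164 175 176 173 174 159 160 174 175 178 174 173 135 119 124
 124 130  92  54  61  67  69  62  51  48]
[170 170 152 158 177 177 175 161 135 148 155 158 159 156 157 119 110 110
 110 115  95  67  52  45  62  59  55  53]
59 [325.7119 181.322 ] ((326.0, 181.0), (20.0, 4.0), 90.0)
```

```bash
cat >> loc.py <<'E'
def flange(c,col,box,z):
    B=blobs(c,col,box,25)
    pts=cv2.convexHull(np.argwhere(B[0][3])[:,::-1].astype(np.float32)); e=cv2.fitEllipse(pts); r=cv2.boundingRect(pts)
    return B[0][0],e,r,ray(c,*e[0],z)
E
python3 -c "
from loc import *
plan((.652,-.069,.075,93.5))
c=snap('side');print(flange(c,'gold',(262,130,310,185),.115))
for y in(-.0395,-.037,-.034): print(y,proj(c,(.65,y,.115)))
# rail references: inner/outer faces of +y rail at far end
cv2.imwrite('pics/c6.png',cv2.resize(c['image'][130:230,250:370],None,fx=6,fy=6,interpolation=2))
"
```

```text
t 8.9 tcp [ 0.6495 -0.0683  0.1702] grasp z 0.1162 psi 93.4 j7 -0.17 w 0.0305 gf 60.6 F [ 1.5  0.1 -3.6]
  shift [-0.9  2.4 41.2] turn -0.002 or 3.139
(129, ((284.2998046875, 160.7964324951172), (14.547416687011719, 23.21175765991211), 169.82943725585938), (277, 150, 15, 22), array([ 0.6523, -0.0544,  0.115 ]))
-0.0395 [282.349  163.8151]
-0.037 [281.9176 164.2783]
-0.034 [281.3988 164.8353]
```

View pics/c6.png

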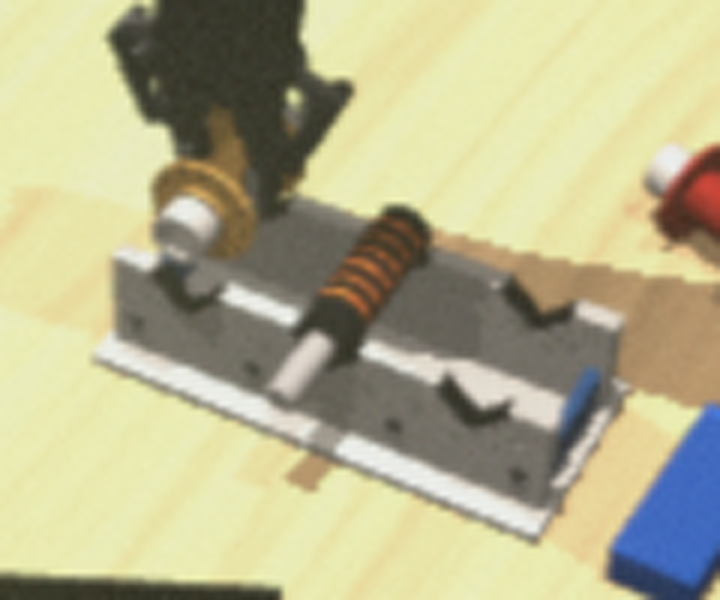

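```bash
python3 -c "
from loc import *
c=snap('side')
def bayp(k,dy,z,dx=0):
    a=np.radians(3.5);X=np.array([np.cos(a),np.sin(a)]);Y=np.array([-X[1],X[0]])
    return np.r_[np.array([.567,-.0743])+X*(k*.085+dx)+Y*dy,z]
g=lambda p:np.round((p-[250,130])*6+3,0)
for k in(1,-1):
  print('bay',k,'vertex',g(proj(c,bayp(k,.046,.052))),'edges',g(proj(c,bayp(k,.046,.072,.02))),g(proj(c,bayp(k,.046,.072,-.02))))
print('corner far top outer +y',g(proj(c,bayp(0,.046,.072,.13))),'near',g(proj(c,bayp(0,.046,.072,-.13))))
print('flange at tcp+.028',g(proj(c,(.6495-.001,-.0683+.028,.114))),'tube end',g(proj(c,(.6495-.003,-.0683+.055,.114))))
"
```

```text
bay 1 vertex [183. 309.] edges [150. 270.] [215. 296.]
bay -1 vertex [468. 424.] edges [435. 384.] [506. 412.]
corner far top outer +y [110. 254.] near [551. 430.]
flange at tcp+.028 [200. 207.] tube end [175. 239.]
```

Request:
servo_tool:
  series:
    - [0, -3, 2, 10, 0]
    - [0, -3, 2, 20, 0]
    - [0, -3, 2, 28, 0]
    - [0, -3, 2, 34, 0]
    - [0, -3, 2, 38, 0]
    - [0, -3, 2, 38, 0]
    - [0, -3, 2, 38, 0]

```text
t: 9.75
ee_pos: [0.6518, -0.0713, 0.133]
tcp_rot: [2.152, 2.286, 0.001]
force: [-3.9, -0.7, 15.0]
width: 0.0309
grasp_force: 62.2
```

```bash
python3 -c "
from loc import *
plan((.652,-.071,.075,93.5))
c=snap('top')
B=blobs(c,'gold',(310,165,345,200),3)
for b in B: print(b[0],b[1],b[2])
c=snap('side');print(flange(c,'gold',(262,130,310,195),.075))
cv2.imwrite('pics/c7.png',cv2.resize(c['image'][130:230,250:370],None,fx=6,fy=6,interpolation=2))
"
```

```text
t 9.8 tcp [ 0.6518 -0.0713  0.133 ] grasp z 0.0790 psi 93.4 j7 -0.18 w 0.0309 gf 62.2 F [-3.9 -0.7 15. ]
  shift [0.3 0.2 4. ] turn -0.001 or 3.141
53 [325.434  181.4717] ((325.55487060546875, 181.49391174316406), (18.994224548339844, 4.085967063903809), 83.6598129272461)
(120, ((283.9456787109375, 171.52215576171875), (14.115303039550781, 29.84871482849121), 3.550138235092163), (277, 157, 15, 20), array([ 0.6492, -0.0474,  0.075 ]))
```

Contact came at grasp height 0.079. A flange resting on a rail would have stopped it at 0.103, so the hub is seated. Releasing.

Request:
servo_tool:
  series:
    - [0.5, 0, 0, 0, 0]
    - [0.6, 0, 0, 0, 0]
    - [0.6, 0, 0, 0, 0]
    - [0.6, 0, 0, -20, 0]
    - [0.6, 0, 0, -60, 0]
    - [0.7, 0, 0, -100, 0]
    - [0.7, 100, 0, -100, 0.14]
    - [0.7, 150, 0, -100, 0.28]
    - [0.7, 200, 0, -100, 0.42]
    - [0.7, 250, 0, -100, 0.56]
    - [0.7, 250, 0, -100, 0.56]
    - [0.7, 250, 0, -100, 0.56]

```text
t: 11.05
ee_pos: [0.6343, 0.189, 0.2311]
tcp_rot: [-2.689, -1.614, -0.004]
force: [-0.4, 0.7, 0.2]
width: 0.0602
grasp_force: 0.0
```

```bash
python3 - <<'E'
from loc import *
plan()
c=snap('top');s=snap('side')
cv2.imwrite('pics/c7.png',np.hstack([cv2.resize(c['image'][150:300,120:400],None,fx=1.9,fy=1.9*2,interpolation=2)[:0+570],cv2.resize(s['image'][130:230,250:300],None,fx=5,fy=5.7,interpolation=2)]))
im=np.vstack([cv2.resize(c['image'][155:285,300:475],None,fx=3,fy=3,interpolation=2)[:390],])
a=cv2.resize(c['image'][160:280,290:360],None,fx=4.5,fy=4.5,interpolation=2);b=cv2.resize(s['image'][130:230,255:355],None,fx=4.6,fy=5.4,interpolation=2)
cv2.imwrite('pics/c7.png',np.hstack([a,b]))
B=blobs(c,'gold',(310,165,365,200),3)
for b in B: print(b[0],b[1],b[2],ray(c,*b[1],.08))
E
```

```text
t 11.1 tcp [0.6343 0.189  0.2311] grasp z 0.1771 psi 62.0 j7 -0.98 w 0.0602 gf 0.0 F [-0.4  0.7  0.2]
232 [335.6595 180.6034] ((335.149658203125, 179.99253845214844), (19.076171875, 24.069931030273438), 87.1375961303711) [ 0.652  -0.0735  0.08  ]
```

View pics/c7.png

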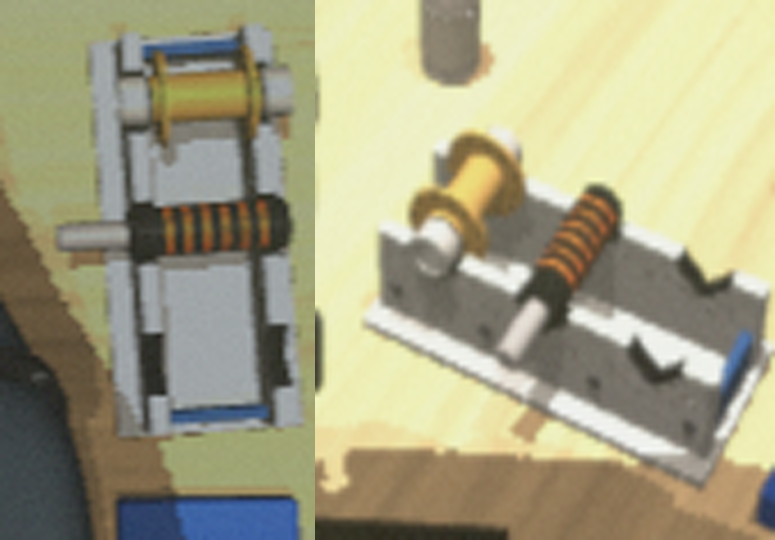

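The gold hub is level in the far bay, both flanges inside the rails, with its axis near x=0.652. Next, the gold axle head.

```bash
python3 - <<'E'
from loc import *
plan((.581,.3295,.08,57.3),(.581,.3295,.027,57.3))
E
```

```text
t 11.2 tcp [0.636  0.1805 0.2308] grasp z 0.1768 psi 61.5 j7 -0.98 w 0.0599 gf 0.0 F [ 0.3 -1.5  0.3]
  shift [ 104.8 -119.3   96.9] turn 0.074 or -3.068
  shift [ 104.8 -119.3  149.9] turn 0.074 or -3.068
```

Request:
servo_tool:
  series:
    - [0.52, 104, -119, 20, 0.07]
    - [0.52, 104, -119, 40, 0.07]
    - [0.52, 104, -119, 70, 0.07]
    - [0.52, 104, -119, 95, 0.07]
    - [0.52, 104, -119, 95, 0.07]
    - [0.52, 104, -119, 95, 0.07]
    - [0.52, 104, -119, 95, 0.07]

```text
t: 11.85
ee_pos: [0.584, 0.3245, 0.1374]
tcp_rot: [2.758, 1.501, 0.003]
force: [0.8, 0.6, 0.6]
width: 0.0445
grasp_force: 0.0
```

```bash
python3 - <<'E'
from loc import *
plan((.581,.3295,.027,57.3))
s=snap('side');p=[int(x) for x in proj(s,(.581,.3295,.03))];print(p)
cv2.imwrite('pics/c8.png',cv2.resize(s['image'][p[1]-60:p[1]+40,p[0]-65:p[0]+75],None,fx=5,fy=5,interpolation=2))
E
```

```text
t 11.8 tcp [0.584  0.3245 0.1374] grasp z 0.0834 psi 57.1 j7 -1.30 w 0.0445 gf 0.0 F [0.8 0.6 0.6]
  shift [ 2.5 -5.4 56.4] turn -0.003 or 3.138
[231, 272]
```

View pics/c8.png

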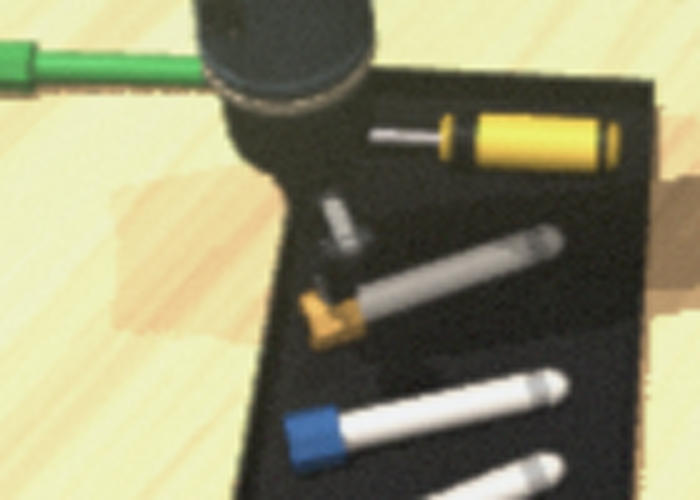

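The driver lies in the tray. The gripper is just above the gold head. Small correction, then grip.

Request:
servo_tool:
  series:
    - [0.52, 2, -4, 10, 0]
    - [0.52, 2, -4, 20, 0]
    - [0.52, 2, -4, 25, 0]
    - [0.52, 2, -4, 25, 0]

```text
t: 12.3
ee_pos: [0.5794, 0.33, 0.1101]
tcp_rot: [2.757, 1.506, -0.003]
force: [0.2, 0.1, -0.1]
width: 0.0443
grasp_force: 0.0
```

```bash
python3 - <<'E'
from loc import *
plan((.581,.3295,.027,57.3))
E
```

```text
t 12.3 tcp [0.5794 0.33   0.1101] grasp z 0.0561 psi 57.3 j7 -1.31 w 0.0443 gf 0.0 F [ 0.2  0.1 -0.1]
  shift [ 0.5  1.7 29.1] turn -0.000 or 3.141
```

Request:
servo_tool:
  series:
    - [0.52, 0, 1, 10, 0]
    - [0.52, 0, 1, 20, 0]
    - [0.52, 0, 1, 28, 0]
    - [0.52, 0, 1, 28, 0]
    - [0.52, 0, 1, 28, 0]
    - [0.2, 0, 1, 28, 0]
    - [0, 0, 1, 28, 0]
    - [0, 0, 1, 28, 0]
    - [0, 0, 1, 28, 0]

```text
t: 13.2
ee_pos: [0.5809, 0.3301, 0.0837]
tcp_rot: [-2.757, -1.506, -0.001]
force: [0.2, 0.8, 1.7]
width: 0.0293
grasp_force: 38.7
```

```bash
python3 - <<'E'
from loc import *
plan()
E
```

```text
t 13.2 tcp [0.5809 0.3301 0.0837] grasp z 0.0297 psi 57.3 j7 -1.32 w 0.0293 gf 38.7 F [0.2 0.8 1.7]
```

Request:
servo_tool:
  series:
    - [0, 0, 0, -20, 0]
    - [0, 0, 0, -60, 0]
    - [0, 0, 0, -110, 0]
    - [0, 0, 0, -120, 0]
    - [0, 0, 0, -120, 0]

```text
t: 13.7
ee_pos: [0.5815, 0.3305, 0.2055]
tcp_rot: [-2.757, -1.506, -0.007]
force: [0.5, 0.2, -2.2]
width: 0.0286
grasp_force: 65.1
```

```bash
python3 - <<'E'
from loc import *
plan((.639,.140,.13,93.5),(.639,.140,.0905,93.5))
E
```

```text
t 13.7 tcp [0.5815 0.3305 0.2055] grasp z 0.1515 psi 57.3 j7 -1.29 w 0.0286 gf 65.1 F [ 0.5  0.2 -2.2]
  shift [-129.2  151.3   21.3] turn -0.632 or 2.509
  shift [-129.3  151.3   60.8] turn -0.632 or 2.509
```

Request:
servo_tool:
  series:
    - [0, -30, 36, 0, -0.13]
    - [0, -60, 72, 5, -0.26]
    - [0, -90, 108, 10, -0.4]
    - [0, -129, 151, 20, -0.53]
    - [0, -129, 151, 30, -0.63]
    - [0, -129, 151, 60, -0.63]
    - [0, -129, 151, 60, -0.63]
    - [0, -129, 151, 60, -0.63]
    - [0, -129, 151, 60, -0.63]

```text
t: 14.6
ee_pos: [0.638, 0.1408, 0.1437]
tcp_rot: [-2.154, -2.287, -0.001]
force: [1.1, 0.6, -0.1]
width: 0.0283
grasp_force: 65.0
```

```bash
python3 - <<'E'
from loc import *
plan((.639,.140,.0905,93.5))
c=snap('top');s=snap('side')
cv2.imwrite('pics/c9.png',np.hstack([cv2.resize(c['image'][155:255,240:350],None,fx=3.6,fy=4.5,interpolation=2),cv2.resize(s['image'][120:250,230:330],None,fx=4,fy=450/130,interpolation=2)]))
E
```

```text
t 14.6 tcp [0.638  0.1408 0.1437] grasp z 0.0897 psi 93.4 j7 -0.51 w 0.0283 gf 65.0 F [ 1.1  0.6 -0.1]
  shift [-0.9  1.  -0.8] turn -0.001 or 3.140
```

View pics/c9.png

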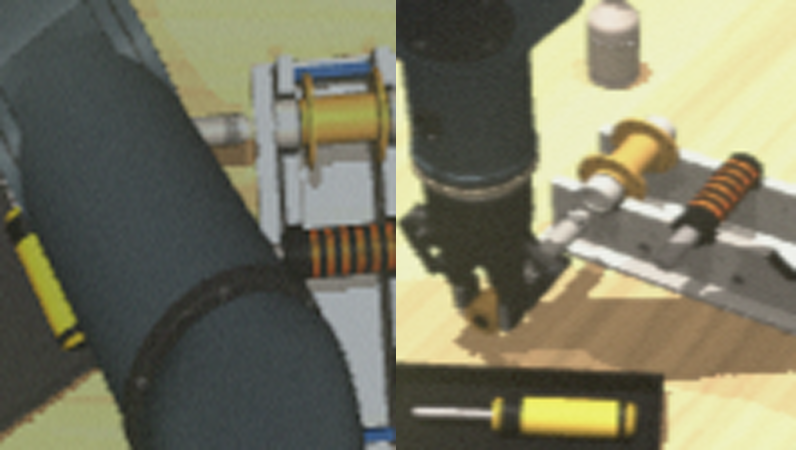

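In the top view the axle tip at crop (248,128) points at the hub bore at (287,122), about 1.5 mm off, which the taper will capture. Inserting.

Request:
servo_tool:
  series:
    - [0, -10, 2, 0, 0]
    - [0, -18, 2, 0, 0]
    - [0, -26, 2, 0, 0]
    - [0, -34, 2, 0, 0]
    - [0, -40, 2, 0, 0]
    - [0, -40, 2, 0, 0]

```text
t: 15.3
ee_pos: [0.6425, 0.0983, 0.1433]
tcp_rot: [2.157, 2.284, -0.001]
force: [0.6, -1.0, -0.4]
width: 0.0286
grasp_force: 65.2
```

```bash
python3 - <<'E'
from loc import *
plan()
c=snap('top')
B=blobs(c,'gold',(310,165,365,200),3)
for b in B: print(b[0],b[1])
E
```

```text
t 15.3 tcp [0.6425 0.0983 0.1433] grasp z 0.0893 psi 93.3 j7 -0.46 w 0.0286 gf 65.2 F [ 0.6 -1.  -0.4]
246 [335.8008 180.8455]
```

Request:
servo_tool:
  series:
    - [0, -10, 0, 1, 0]
    - [0, -20, 0, 1, 0]
    - [0, -30, 0, 1, 0]
    - [0, -40, 0, 2, 0]
    - [0, -50, 0, 2, 0]
    - [0, -60, 0, 2, 0]
    - [0, -60, 0, 2, 0]
  force: 40

```text
t: 16.05
ee_pos: [0.6463, 0.0372, 0.1413]
tcp_rot: [2.157, 2.282, -0.002]
force: [-0.8, -3.1, 2.4]
width: 0.0284
grasp_force: 65.5
```

```bash
python3 - <<'E'
from loc import *
plan((.648,-.005,.086,93.5))
c=snap('top')
B=blobs(c,'gold',(310,165,365,200),3)
for b in B: print(b[0],b[1])
E
```

```text
t 16.1 tcp [0.6463 0.0372 0.1413] grasp z 0.0873 psi 93.2 j7 -0.37 w 0.0284 gf 65.5 F [-0.8 -3.1  2.4]
  shift [-42.2  -0.6   1.3] turn -0.005 or 3.137
40 [344.975 176.7  ]
```

Going well, with only about 3 N. Pushing on until it is home.

Request:
servo_tool:
  series:
    - [0, -10, -0.5, 0.5, 0]
    - [0, -20, -0.5, 1, 0]
    - [0, -30, -0.5, 1, 0]
    - [0, -36, -0.5, 1, 0]
    - [0, -41, -0.5, 1, 0]
    - [0, -45, -0.5, 1, 0]
    - [0, -48, -0.5, 1, 0]
    - [0, -48, -0.5, 1, 0]
  force: 30

```text
t: 16.9
ee_pos: [0.6481, -0.0037, 0.1405]
tcp_rot: [-2.149, -2.286, -0.006]
force: [-1.6, 14.6, 4.9]
width: 0.0289
grasp_force: 65.8
```

```bash
python3 - <<'E'
from loc import *
plan((.648,-.005,.086,93.5))
E
```

```text
t 16.9 tcp [ 0.6481 -0.0037  0.1405] grasp z 0.0865 psi 93.5 j7 -0.30 w 0.0289 gf 65.8 F [-1.6 14.6  4.9]
  shift [-1.3 -0.2  0.5] turn 0.001 or -3.141
```

Request:
servo_tool:
  series:
    - [0.5, 0, 0, 0, 0]
    - [0.6, 0, 0, 0, 0]
    - [0.6, 0, 0, -20, 0]
    - [0.6, 0, 0, -60, 0]
    - [0.7, 20, 0, -90, 0]
    - [0.7, 80, 0, -90, 0]
    - [0.7, 130, 0, -90, 0]
    - [0.7, 180, 0, -90, 0]
    - [0.7, 180, 0, -90, 0]
    - [0.7, 180, 0, -90, 0]
  force: 60

```text
t: 17.9
ee_pos: [0.6371, 0.1741, 0.2299]
tcp_rot: [-2.15, -2.29, 0.0]
force: [0.2, -1.1, 0.1]
width: 0.0599
grasp_force: 0.0
```

```bash
cat >> loc.py <<'E'
def shots(fn):
    c=snap('top');s=snap('side')
    a=cv2.resize(c['image'][155:285,290:475],(430,300),interpolation=2);b=cv2.resize(s['image'][120:230,240:410],(430,278),interpolation=2)
    cv2.imwrite('pics/'+fn,np.vstack([a,b])); return c,s
def hubs(c,s=None):
    for n in('gold','red','blue'):
        for B in blobs(c,n,(300,150,500,262),40)+[b for b in blobs(c,n,(372,262,500,330),40)]: print(n,B[0],np.round(B[1],1),ray(c,*B[1],.031),ray(c,*B[1],.08))
E
python3 - <<'E'
from loc import *
plan((.5667,-.0747,.13,93.5))
c,s=shots('c10.png'); hubs(c)
E
```

```text
t 17.9 tcp [0.6371 0.1741 0.2299] grasp z 0.1759 psi 93.6 j7 -0.52 w 0.0599 gf 0.0 F [ 0.2 -1.1  0.1]
  shift [-243.9  -85.8   45.9] turn 0.002 or -3.140
gold 234 [335.5 180.9] [ 0.657  -0.0796  0.031 ] [ 0.6513 -0.073   0.08  ]
red 191 [401.2 252. ] [ 0.4428 -0.272   0.031 ] [ 0.4456 -0.2578  0.08  ]
red 41 [399.3 263.5] [ 0.4089 -0.2655  0.031 ] [ 0.413  -0.2516  0.08  ]
blue 138 [451.4 252.4] [ 0.4411 -0.4207  0.031 ] [ 0.444  -0.4005  0.08  ]
blue 42 [340.1 251.4] [ 0.4455 -0.0905  0.031 ] [ 0.4481 -0.0836  0.08  ]
```

View pics/c10.png

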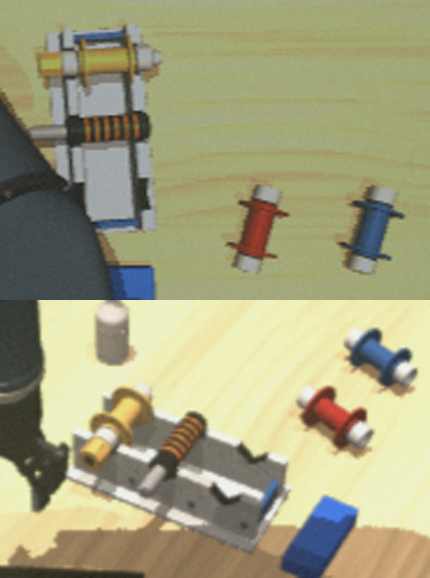

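The gold axle is through its hub, head against the end (crop (45,62)), tip protruding at (155,57). Red and blue hubs haven't moved. Now the drift.

Request:
servo_tool:
  series:
    - [0.7, -244, -86, 0, 0]
    - [0.7, -244, -86, 0, 0]
    - [0.7, -244, -86, 0, 0]
    - [0.7, -244, -86, 0, 0]
    - [0.7, -244, -86, 20, 0]
    - [0.7, -244, -86, 45, 0]
    - [0.7, -244, -86, 45, 0]
    - [0.7, -244, -86, 45, 0]
    - [0.7, -244, -86, 45, 0]

```text
t: 18.9
ee_pos: [0.5671, -0.0757, 0.1865]
tcp_rot: [2.153, 2.287, 0.003]
force: [-0.5, 0.8, 0.8]
width: 0.0598
grasp_force: 0.0
```

```bash
python3 - <<'E'
from loc import *
plan((.5667,-.0747,.077,93.5))
E
```

```text
t 18.9 tcp [ 0.5671 -0.0757  0.1865] grasp z 0.1325 psi 93.4 j7 -0.18 w 0.0598 gf 0.0 F [-0.5  0.8  0.8]
  shift [ 1.  -0.4 55.5] turn -0.001 or 3.141
```

Request:
servo_tool:
  series:
    - [0.7, 1, 0, 30, 0]
    - [0.7, 1, 0, 50, 0]
    - [0.7, 1, 0, 55, 0]
    - [0.7, 1, 0, 55, 0]
    - [0.2, 1, 0, 55, 0]
    - [0, 1, 0, 55, 0]
    - [0, 1, 0, 55, 0]
    - [0, 1, 0, 55, 0]
    - [0, 1, 0, 20, 0]
    - [0, 1, 0, -20, 0]
    - [0, 1, 0, -20, 0]
    - [0, 1, 0, -20, 0]

```text
t: 20.1
ee_pos: [0.5664, -0.076, 0.2065]
tcp_rot: [2.154, 2.284, 0.002]
force: [-0.7, -0.1, -2.3]
width: 0.03
grasp_force: 60.0
```

```bash
python3 - <<'E'
from loc import *
plan((.5196,.2489,.10,29.2),(.5196,.2489,.03,29.2))
E
```

```text
t 20.1 tcp [ 0.5664 -0.076   0.2065] grasp z 0.1525 psi 93.4 j7 -0.17 w 0.0300 gf 60.0 F [-0.7 -0.1 -2.3]
  shift [327.1 -27.8  52.2] turn 1.120 or -2.022
  shift [327.1 -28.  122.2] turn 1.120 or -2.022
```

Request:
servo_tool:
  series:
    - [0, 45, -4, 0, 0.13]
    - [0, 90, -8, 0, 0.26]
    - [0, 135, -12, 0, 0.4]
    - [0, 180, -16, 0, 0.54]
    - [0, 225, -20, 10, 0.68]
    - [0, 270, -24, 20, 0.82]
    - [0, 310, -27, 30, 0.96]
    - [0, 327, -28, 50, 1.1]
    - [0, 327, -28, 75, 1.12]
    - [0, 327, -28, 90, 1.12]
    - [0, 327, -28, 90, 1.12]
    - [0, 327, -28, 90, 1.12]

```text
t: 21.3
ee_pos: [0.5185, 0.2487, 0.1147]
tcp_rot: [3.04, 0.792, -0.003]
force: [0.4, 1.0, -1.1]
width: 0.03
grasp_force: 60.0
```

```bash
python3 - <<'E'
from loc import *
plan((.5196,.2489,.03,29.2))
E
```

```text
t 21.3 tcp [0.5185 0.2487 0.1147] grasp z 0.0607 psi 29.2 j7 -1.66 w 0.0300 gf 60.0 F [ 0.4  1.  -1.1]
  shift [ 1.1  0.4 30.7] turn 0.000 or -3.141
```

Request:
servo_tool:
  series:
    - [0, 1, 0, 15, 0]
    - [0, 1, 0, 28, 0]
    - [0, 1, 0, 31, 0]
    - [0, 1, 0, 31, 0]
    - [0.42, 1, 0, 31, 0]
    - [0.46, 1, 0, 31, 0]
    - [0.48, 1, 0, 31, 0]
    - [0.48, 1, 0, 10, 0]
    - [0.5, 1, 0, -40, 0]
    - [0.7, 1, 0, -90, 0]
    - [0.7, 1, 0, -120, 0]
    - [0.7, 1, 0, -120, 0]

```text
t: 22.5
ee_pos: [0.5215, 0.2504, 0.2404]
tcp_rot: [-3.038, -0.791, -0.013]
force: [0.0, -0.3, -0.5]
width: 0.0603
grasp_force: 0.0
```

```bash
cat >> loc.py <<'E'
def hubpose(c,s,col,cen,rad=22):
    "hub on the bench from its colour + white ends: hull of non-wood pixels along the fitted axis"
    B=blobs(c,col,tuple(int(x) for x in(cen[0]-rad,cen[1]-rad-5,cen[0]+rad,cen[1]+rad+5)),15)
    m=sum(b[3].astype(np.uint8) for b in B); p=np.argwhere(m)[:,::-1].astype(np.float32); ctr=p.mean(0)
    h=cv2.cvtColor(c['image'],cv2.COLOR_BGR2HSV); w=((h[...,1]<45)&(h[...,2]>90)).astype(np.uint8)
    Y,X=np.mgrid[:420,:560]; w[(X-ctr[0])**2+(Y-ctr[1])**2>26**2]=0
    n,l,st,ce=cv2.connectedComponentsWithStats(w); o=[i for i in np.argsort(-st[1:,4])+1][:2]
    e=ce[o]; P=[ray(c,*x,.033) for x in e]; d=P[0]-P[1]
    print(col,'ctr',np.round(ctr,1),ray(c,*ctr,.031),'ends',np.round(e,1),st[o,4],np.mean(P,0),np.linalg.norm(d),'az %.1f'%(np.degrees(np.arctan2(d[1],d[0]))%180))
E
python3 - <<'E'
from loc import *
plan((.439,-.2695,.13,162.6))
c=snap('top')
hubpose(c,None,'red',(401,254)); hubpose(c,None,'blue',(451,254))
E
```

```text
t 22.5 tcp [0.5215 0.2504 0.2404] grasp z 0.1864 psi 29.2 j7 -1.64 w 0.0603 gf 0.0 F [ 0.  -0.3 -0.5]
  shift [-326.   413.6   53.5] turn 0.813 or -2.328
red ctr [400.8 254.1] [ 0.4367 -0.2705  0.031 ] ends [[405.  238.9]
 [396.4 268.8]] [62 62] [ 0.4376 -0.2698  0.033 ] 0.09240302820651072 az 162.8
blue ctr [450.9 254.3] [ 0.4356 -0.419   0.031 ] ends [[454.5 239.1]
 [445.7 269.2]] [64 64] [ 0.4361 -0.4157  0.033 ] 0.09320690060780452 az 162.3
```

Request:
servo_tool:
  series:
    - [0.7, -326, 413, 10, -1.6]
    - [0.7, -326, 413, 10, -1.6]
    - [0.7, -326, 413, 10, -1.6]
    - [0.7, -326, 413, 10, -1.6]
    - [0.7, -326, 413, 10, -1.6]
    - [0.7, -326, 413, 10, -1.6]
    - [0.7, -326, 413, 10, -1.6]
    - [0.7, -326, 413, 10, -1.6]
    - [0.7, -326, 413, 10, -1.6]
    - [0.7, -326, 413, 10, -1.6]
    - [0.7, -326, 413, 10, -1.6]
    - [0.7, -326, 413, 10, -1.6]

```text
t: 23.75
ee_pos: [0.4338, -0.2763, 0.2235]
tcp_rot: [-1.554, -2.728, 0.003]
force: [0.7, -0.2, -0.6]
width: 0.0598
grasp_force: 0.0
```

```bash
python3 - <<'E'
from loc import *
plan((.438,-.270,.08,162.8))
E
```

```text
t 23.8 tcp [ 0.4338 -0.2763  0.2235] grasp z 0.1695 psi 120.7 j7 0.71 w 0.0598 gf 0.0 F [ 0.7 -0.2 -0.6]
  shift [ 3.2  7.  89.5] turn -0.735 or 2.406
```

Request:
servo_tool:
  series:
    - [0.7, 3, 5, 20, -0.14]
    - [0.7, 3, 5, 40, -0.28]
    - [0.7, 3, 5, 60, -0.42]
    - [0.7, 3, 5, 80, -0.56]
    - [0.7, 3, 5, 80, -0.7]
    - [0.7, 3, 5, 80, -0.735]
    - [0.7, 3, 5, 80, -0.735]
    - [0.7, 3, 5, 80, -0.735]

```text
t: 24.55
ee_pos: [0.4396, -0.2647, 0.1453]
tcp_rot: [0.47, 3.106, 0.0]
force: [1.6, -0.0, 0.3]
width: 0.0598
grasp_force: 0.0
```

```bash
python3 - <<'E'
from loc import *
plan((.438,-.270,.033,162.8))
E
```

```text
t 24.6 tcp [ 0.4396 -0.2647  0.1453] grasp z 0.0913 psi 162.8 j7 1.17 w 0.0598 gf 0.0 F [ 1.6 -0.   0.3]
  shift [-0.1 -5.5 58.3] turn 0.000 or -3.141
```

Request:
servo_tool:
  series:
    - [0.7, 0, -4, 10, 0]
    - [0.7, 0, -4, 30, 0]
    - [0.7, 0, -4, 50, 0]
    - [0.7, 0, -4, 58, 0]
    - [0.7, 0, -4, 58, 0]
    - [0.2, 0, -4, 58, 0]
    - [0, 0, -4, 58, 0]
    - [0, 0, -4, 58, 0]
    - [0, 0, -4, 58, 0]
    - [0, 0, -4, 58, 0]

```text
t: 25.55
ee_pos: [0.4386, -0.2691, 0.0882]
tcp_rot: [0.465, 3.106, -0.001]
force: [-1.5, -0.9, 6.7]
width: 0.0306
grasp_force: 59.4
```

```bash
python3 - <<'E'
from loc import *
plan((.5667,-.0755,.15,93.5))
E
```

```text
t 25.6 tcp [ 0.4386 -0.2691  0.0882] grasp z 0.0342 psi 163.0 j7 1.09 w 0.0306 gf 59.4 F [-1.5 -0.9  6.7]
  shift [ -65.9  222.6 -115.9] turn 1.213 or -1.929
```

Request:
servo_tool:
  series:
    - [0, 0, 0, -40, 0]
    - [0, 0, 0, -85, 0]
    - [0, -10, 30, -115, 0.13]
    - [0, -20, 60, -115, 0.27]
    - [0, -30, 100, -115, 0.41]
    - [0, -40, 140, -115, 0.55]
    - [0, -50, 180, -115, 0.69]
    - [0, -66, 222, -115, 0.83]
    - [0, -66, 222, -115, 0.97]
    - [0, -66, 222, -115, 1.11]
    - [0, -66, 222, -100, 1.213]
    - [0, -66, 222, -80, 1.213]

```text
t: 26.75
ee_pos: [0.5667, -0.0755, 0.1677]
tcp_rot: [2.156, 2.283, 0.002]
force: [-0.1, 0.3, -4.0]
width: 0.0306
grasp_force: 62.0
```

Request:
servo_tool:
  series:
    - [0, 0, 0, 0, 0]
    - [0, 0, 0, 0, 0]
    - [0, 0, 0, 0, 0]

```text
t: 27.05
ee_pos: [0.5667, -0.0758, 0.1681]
tcp_rot: [2.152, 2.288, 0.001]
force: [-0.3, -0.3, -2.9]
width: 0.0304
grasp_force: 61.9
```

```bash
python3 - <<'E'
from loc import *
plan((.567,-.0755,.077,93.5))
E
```

```text
t 27.1 tcp [ 0.5667 -0.0758  0.1681] grasp z 0.1141 psi 93.5 j7 -0.13 w 0.0304 gf 61.9 F [-0.3 -0.3 -2.9]
  shift [ 0.3  0.3 37.1] turn 0.000 or -3.142
```

Request:
servo_tool:
  series:
    - [0, 0, 0, 10, 0]
    - [0, 0, 0, 20, 0]
    - [0, 0, 0, 27, 0]
    - [0, 0, 0, 33, 0]
    - [0, 0, 0, 37, 0]
    - [0, 0, 0, 37, 0]
    - [0, 0, 0, 37, 0]

```text
t: 27.75
ee_pos: [0.567, -0.0757, 0.1323]
tcp_rot: [2.151, 2.287, 0.002]
force: [-6.7, 0.3, 23.2]
width: 0.0305
grasp_force: 65.1
```

```bash
python3 - <<'E'
from loc import *
plan()
E
```

```text
t 27.8 tcp [ 0.567  -0.0757  0.1323] grasp z 0.0783 psi 93.5 j7 -0.15 w 0.0305 gf 65.1 F [-6.7  0.3 23.2]
```

Request:
servo_tool:
  series:
    - [0.5, 0, 0, 0, 0]
    - [0.6, 0, 0, 0, 0]
    - [0.6, 0, 0, 0, 0]
    - [0.6, 0, 0, -20, 0]
    - [0.6, 0, 0, -60, 0]
    - [0.7, 0, 0, -100, 0]
    - [0.7, -50, -20, -100, -0.14]
    - [0.7, -100, -40, -100, -0.28]
    - [0.7, -150, -60, -100, -0.42]
    - [0.7, -150, -60, -100, -0.42]
    - [0.7, -150, -60, -100, -0.42]
    - [0.7, -150, -60, -100, -0.42]

```text
t: 28.95
ee_pos: [0.516, -0.2283, 0.2301]
tcp_rot: [-1.629, -2.686, -0.002]
force: [0.7, 0.7, -0.0]
width: 0.06
grasp_force: 0.0
```

```bash
python3 - <<'E'
from loc import *
plan((.436,-.417,.08,162.3))
c=snap('top');hubs(c)
hubpose(c,None,'blue',(451,254))
E
```

```text
t 28.9 tcp [ 0.516  -0.2283  0.2301] grasp z 0.1761 psi 117.5 j7 0.54 w 0.0600 gf 0.0 F [ 0.7  0.7 -0. ]
  shift [-130.5 -158.2   95.9] turn -0.782 or 2.360
gold 234 [335.6 180.8] [ 0.6574 -0.08    0.031 ] [ 0.6516 -0.0735  0.08  ]
red 249 [337. 210.] [ 0.5692 -0.0829  0.031 ] [ 0.5669 -0.0762  0.08  ]
blue 41 [339.1 251.6] [ 0.4448 -0.0874  0.031 ] [ 0.4475 -0.0805  0.08  ]loc.py:32: RuntimeWarning: Mean of empty slice.
  m=sum(b[3].astype(np.uint8) for b in B); p=np.argwhere(m)[:,::-1].astype(np.float32); ctr=p.mean(0)
Traceback (most recent call last):
  File "loc.py", line 34, in hubpose
    Y,X=np.mgrid[:420,:560]; w[(X-ctr[0])**2+(Y-ctr[1])**2>26**2]=0
                                  ~~~^^^
IndexError: index 0 is out of bounds for axis 0 with size 0
```

```bash
python3 - <<'E'
from loc import *
s=snap('side')
for b in blobs(s,'blue',(340,90,440,200),15): print(b[0],b[1],ray(s,*b[1],.035))
print(proj(s,(.436,-.417,.035)))
E
```

```text
91 [389.2198 140.9231] [ 0.4381 -0.4156  0.035 ]
15 [346.4    195.5333] [ 0.4444 -0.0974  0.035 ]
[389.9243 140.9089]
```

The blue hub is only hidden from above; the side view has it at (389,141), unmoved.

Request:
servo_tool:
  series:
    - [0.7, -30, -36, 10, -0.14]
    - [0.7, -60, -72, 20, -0.28]
    - [0.7, -95, -110, 40, -0.42]
    - [0.7, -130, -158, 60, -0.56]
    - [0.7, -130, -158, 80, -0.7]
    - [0.7, -130, -158, 90, -0.78]
    - [0.7, -130, -158, 90, -0.78]
    - [0.7, -130, -158, 90, -0.78]
    - [0.7, -130, -158, 90, -0.78]

```text
t: 29.95
ee_pos: [0.4372, -0.4164, 0.1413]
tcp_rot: [0.484, 3.103, -0.001]
force: [-0.5, 0.2, -0.3]
width: 0.0601
grasp_force: 0.0
```

```bash
python3 - <<'E'
from loc import *
plan((.4362,-.4167,.033,162.3))
s=snap('side')
for b in blobs(s,'blue',(340,90,440,200),15): print(b[0],b[1],ray(s,*b[1],.035))
E
```

```text
t 29.9 tcp [ 0.4372 -0.4164  0.1413] grasp z 0.0873 psi 162.3 j7 1.45 w 0.0601 gf 0.0 F [-0.5  0.2 -0.3]
  shift [ 1.  -0.5 54.3] turn -0.001 or 3.141
```

Request:
servo_tool:
  series:
    - [0.7, 1, -1, 15, 0]
    - [0.7, 1, -1, 35, 0]
    - [0.7, 1, -1, 50, 0]
    - [0.7, 1, -1, 54, 0]
    - [0.7, 1, -1, 54, 0]
    - [0.2, 1, -1, 54, 0]
    - [0, 1, -1, 54, 0]
    - [0, 1, -1, 54, 0]
    - [0, 1, -1, 54, 0]
    - [0, 1, -1, 20, 0]
    - [0, 1, -1, -30, 0]
    - [0, 1, -1, -60, 0]

```text
t: 31.2
ee_pos: [0.4347, -0.4184, 0.203]
tcp_rot: [0.484, 3.102, -0.001]
force: [0.9, -0.3, -4.3]
width: 0.0302
grasp_force: 61.3
```

```bash
python3 - <<'E'
from loc import *
plan((.482,-.0805,.14,93.5))
E
```

```text
t 31.2 tcp [ 0.4347 -0.4184  0.203 ] grasp z 0.1490 psi 162.3 j7 1.51 w 0.0302 gf 61.3 F [ 0.9 -0.3 -4.3]
  shift [ 58.  336.2   8.7] turn 1.200 or -1.942
```

Request:
servo_tool:
  series:
    - [0, 8, 42, 0, 0.13]
    - [0, 16, 84, 0, 0.27]
    - [0, 24, 126, 0, 0.41]
    - [0, 32, 168, 0, 0.55]
    - [0, 40, 210, 0, 0.69]
    - [0, 48, 260, 0, 0.83]
    - [0, 58, 300, 0, 0.97]
    - [0, 58, 336, 0, 1.11]
    - [0, 58, 336, 10, 1.2]
    - [0, 58, 336, 25, 1.2]
    - [0, 58, 336, 35, 1.2]
    - [0, 58, 336, 35, 1.2]

```text
t: 32.4
ee_pos: [0.4807, -0.0806, 0.1641]
tcp_rot: [-2.151, -2.287, 0.003]
force: [-0.1, -0.3, -4.9]
width: 0.0302
grasp_force: 61.2
```

Request:
servo_tool:
  series:
    - [0, 0, 0, 0, 0]
    - [0, 0, 0, 0, 0]

```text
t: 32.6
ee_pos: [0.4818, -0.0808, 0.1657]
tcp_rot: [2.153, 2.287, 0.001]
force: [-0.1, -0.9, -3.5]
width: 0.0303
grasp_force: 61.2
```

```bash
python3 - <<'E'
from loc import *
plan((.482,-.0805,.077,93.5))
E
```

```text
t 32.6 tcp [ 0.4818 -0.0808  0.1657] grasp z 0.1117 psi 93.5 j7 -0.13 w 0.0303 gf 61.2 F [-0.1 -0.9 -3.5]
  shift [ 0.3  0.2 34.7] turn -0.001 or 3.141
```

Request:
servo_tool:
  series:
    - [0, 0, 0, 10, 0]
    - [0, 0, 0, 20, 0]
    - [0, 0, 0, 27, 0]
    - [0, 0, 0, 32, 0]
    - [0, 0, 0, 35, 0]
    - [0, 0, 0, 35, 0]
    - [0, 0, 0, 35, 0]

```text
t: 33.3
ee_pos: [0.4821, -0.0804, 0.1311]
tcp_rot: [2.151, 2.288, 0.001]
force: [-3.1, -0.4, 11.4]
width: 0.0308
grasp_force: 62.9
```

```bash
python3 - <<'E'
from loc import *
plan()
E
```

```text
t 33.3 tcp [ 0.4821 -0.0804  0.1311] grasp z 0.0771 psi 93.5 j7 -0.16 w 0.0308 gf 62.9 F [-3.1 -0.4 11.4]
```

Request:
servo_tool:
  series:
    - [0.5, 0, 0, 0, 0]
    - [0.6, 0, 0, 0, 0]
    - [0.6, 0, 0, 0, 0]
    - [0.6, 0, 0, -20, 0]
    - [0.6, 0, 0, -60, 0]
    - [0.6, 0, 0, -100, 0]
    - [0.6, 50, 0, -100, 0.14]
    - [0.6, 100, 0, -100, 0.28]
    - [0.6, 150, 0, -100, 0.42]
    - [0.6, 200, 0, -100, 0.56]
    - [0.6, 200, 0, -100, 0.56]
    - [0.6, 200, 0, -100, 0.56]

```text
t: 34.5
ee_pos: [0.4691, 0.1212, 0.2301]
tcp_rot: [-2.697, -1.611, -0.0]
force: [0.3, -0.8, -0.4]
width: 0.0512
grasp_force: 0.0
```

```bash
cat >> loc.py <<'E'
def axle(c,col,box):
    "axle on the tray: head centroid, shaft line from bright pixels"
    u0,v0,u1,v1=box; h=cv2.cvtColor(c['image'],cv2.COLOR_BGR2HSV); m=np.zeros((420,560),np.uint8)
    m[v0:v1,u0:u1]=((h[...,2]>100)&(h[...,1]<70))[v0:v1,u0:u1]
    n,l,st,ce=cv2.connectedComponentsWithStats(m); i=1+np.argmax(st[1:,4]); p=np.argwhere(l==i)[:,::-1].astype(np.float32)
    vx,vy,x0,y0=cv2.fitLine(p,cv2.DIST_L2,0,.01,.01).ravel(); B=blobs(c,col,box,8)[0]
    t=(p-[x0,y0])@[vx,vy]; th=(B[1]-[x0,y0])@[vx,vy]; sg=np.sign(th)
    H=np.array([x0,y0])+th*np.array([vx,vy]); T=np.array([x0,y0])-sg*abs(t[np.sign(t)==-sg]).max()*np.array([vx,vy])
    A=ray(c,*H,.019);Z=ray(c,*T,.015);d=A-Z
    print(col,'shaft px',st[i,4],'head blob',B[0],np.round(B[1],1),'on line',np.round(H,1),A,'tip',Z,'len',np.linalg.norm(d),'az %.1f'%np.degrees(np.arctan2(d[1],d[0])))
    u=d[:2]/np.linalg.norm(d[:2]); print('   -12 point from tip:',Z[:2]+u*.137)
E
python3 - <<'E'
from loc import *
plan()
c=snap('top','top5.png');hubs(c)
axle(c,'red',(145,222,205,265));axle(c,'blue',(168,205,219,258))
E
```

```text
t 34.5 tcp [0.4691 0.1212 0.2301] grasp z 0.1761 psi 61.7 j7 -0.97 w 0.0512 gf 0.0 F [ 0.3 -0.8 -0.4]
gold 241 [335.6 180.7] [ 0.6575 -0.08    0.031 ] [ 0.6517 -0.0734  0.08  ]
red 250 [336.9 210.1] [ 0.5689 -0.0825  0.031 ] [ 0.5666 -0.0758  0.08  ]
blue 139 [337.8 239.9] [ 0.4798 -0.0841  0.031 ] [ 0.4811 -0.0774  0.08  ]
blue 46 [338.1 251.7] [ 0.4447 -0.0845  0.031 ] [ 0.4474 -0.0778  0.08  ]
red shaft px 239 head blob 95 [158.4 234.9] on line [158.4 234.9] [0.4973 0.4576 0.019 ] tip [0.4244 0.3371 0.015 ] len 0.14090276476320102 az 58.8
   -12 point from tip: [0.4953 0.4543]
blue shaft px 238 head blob 58 [177.5 220.2] on line [177.8 219.9] [0.5424 0.3991 0.019 ] tip [0.449  0.2935 0.015 ] len 0.14101645247921993 az 48.5
   -12 point from tip: [0.5398 0.3961]
```

```bash
python3 - <<'E'
from loc import *
plan((.5398,.3961,.08,48.5))
E
```

```text
t 34.5 tcp [0.4693 0.1192 0.2301] grasp z 0.1761 psi 61.6 j7 -0.97 w 0.0512 gf 0.0 F [-0.1 -0.7 -1.2]
  shift [277.2 -69.8  95.9] turn 0.228 or -2.913
```

Request:
servo_tool:
  series:
    - [0.52, 50, -12, 0, 0.05]
    - [0.52, 100, -24, 10, 0.1]
    - [0.52, 150, -36, 20, 0.15]
    - [0.52, 200, -50, 30, 0.2]
    - [0.52, 240, -60, 50, 0.228]
    - [0.52, 277, -70, 80, 0.228]
    - [0.52, 277, -70, 110, 0.228]
    - [0.52, 277, -70, 120, 0.228]
    - [0.52, 277, -70, 120, 0.228]
    - [0.52, 277, -70, 120, 0.228]
    - [0.52, 277, -70, 120, 0.228]

```text
t: 35.65
ee_pos: [0.5419, 0.3948, 0.1123]
tcp_rot: [-2.867, -1.284, -0.004]
force: [0.3, -0.2, -1.1]
width: 0.0444
grasp_force: 0.0
```

```bash
python3 - <<'E'
from loc import *
plan((.5398,.3961,.027,48.5))
E
```

```text
t 35.6 tcp [0.5419 0.3948 0.1123] grasp z 0.0583 psi 48.2 j7 -1.53 w 0.0444 gf 0.0 F [ 0.3 -0.2 -1.1]
  shift [-0.5 -2.4 31.3] turn -0.005 or 3.137
```

Request:
servo_tool:
  series:
    - [0.52, 0, -2, 10, 0]
    - [0.52, 0, -2, 20, 0]
    - [0.52, 0, -2, 28, 0]
    - [0.52, 0, -2, 30, 0]
    - [0.52, 0, -2, 30, 0]
    - [0.2, 0, -2, 30, 0]
    - [0, 0, -2, 30, 0]
    - [0, 0, -2, 30, 0]
    - [0, 0, -2, 30, 0]
    - [0, 0, -2, 30, 0]
  force: 60

```text
t: 36.65
ee_pos: [0.5394, 0.3973, 0.0806]
tcp_rot: [-2.866, -1.286, -0.001]
force: [1.4, -1.0, 2.6]
width: 0.0286
grasp_force: 60.8
```

```bash
python3 - <<'E'
from loc import *
plan((.469,.132,.16,93.5))
E
```

```text
t 36.6 tcp [0.5394 0.3973 0.0806] grasp z 0.0266 psi 48.3 j7 -1.54 w 0.0286 gf 60.8 F [ 1.4 -1.   2.6]
  shift [-244.9  123.8 -133.5] turn -0.788 or 2.353
```

Request:
servo_tool:
  series:
    - [0, 0, 0, -40, 0]
    - [0, 0, 0, -85, 0]
    - [0, -30, 15, -120, -0.13]
    - [0, -70, 35, -120, -0.26]
    - [0, -110, 55, -120, -0.39]
    - [0, -150, 75, -120, -0.52]
    - [0, -195, 100, -120, -0.65]
    - [0, -245, 124, -100, -0.788]
    - [0, -245, 124, -80, -0.788]
    - [0, -245, 124, -61, -0.788]
    - [0, -245, 124, -61, -0.788]
    - [0, -245, 124, -61, -0.788]

```text
t: 37.85
ee_pos: [0.4687, 0.1323, 0.1414]
tcp_rot: [-2.151, -2.288, 0.001]
force: [0.7, -0.3, -2.2]
width: 0.0285
grasp_force: 60.2
```

```bash
cat >> loc.py <<'E'
def shaftline(c,box,z):
    "bright shaft pixels in box -> line in world at height z"
    u0,v0,u1,v1=box; h=cv2.cvtColor(c['image'],cv2.COLOR_BGR2HSV); m=np.zeros((420,560),np.uint8)
    m[v0:v1,u0:u1]=((h[...,2]>95)&(h[...,1]<55))[v0:v1,u0:u1]
    n,l,st,ce=cv2.connectedComponentsWithStats(m)
    for i in range(1,n):
        if st[i,4]>15: print(' white',st[i],np.round(ce[i],1),ray(c,*ce[i],z))
E
python3 - <<'E'
from loc import *
plan((.469,.132,.087,93.5))
c=snap('top')
shaftline(c,(265,225,365,252),.075)
cv2.imwrite('pics/c11.png',cv2.resize(c['image'][190:280,250:370],None,fx=6,fy=6,interpolation=2))
E
```

```text
t 37.9 tcp [0.4687 0.1323 0.1414] grasp z 0.0874 psi 93.5 j7 -0.65 w 0.0285 gf 60.2 F [ 0.7 -0.3 -2.2]
  shift [-0.3  0.3  0.4] turn 0.001 or -3.141
 white [314 225  13  27 222] [318.9 238.7] [ 0.4845 -0.0235  0.075 ]
 white [321 225  26  10 223] [333.7 229.1] [ 0.512  -0.0665  0.075 ]
 white [349 225  11  27 163] [353.9 237.7] [ 0.4869 -0.1243  0.075 ]
 white [292 238  21   8 108] [302.6 241.2] [0.4778 0.0235 0.075 ]
 white [277 244   8   7  21] [279.8 246.4] [0.4631 0.0892 0.075 ]
 white [331 245  17   6  72] [338.9 247.6] [ 0.4588 -0.0809  0.075 ]
 white [323 248   5   4  20] [325.  249.5] [ 0.4535 -0.0408  0.075 ]
```

Request:
servo_tool:
  series:
    - [0, -10, -1, 0, 0]
    - [0, -18, -1, 0, 0]
    - [0, -26, -1, 0, 0]
    - [0, -34, -1, 0, 0]
    - [0, -42, -1, 0, 0]
    - [0, -42, -1, 0, 0]

```text
t: 38.5
ee_pos: [0.4704, 0.0881, 0.1412]
tcp_rot: [2.155, 2.286, -0.001]
force: [-0.3, -0.0, -2.3]
width: 0.0286
grasp_force: 60.3
```

```bash
python3 - <<'E'
from loc import *
plan((.4779,-.0126,.083,93.5))
c=snap('top');hubs(c)
E
```

```text
t 38.5 tcp [0.4704 0.0881 0.1412] grasp z 0.0872 psi 93.4 j7 -0.57 w 0.0286 gf 60.3 F [-0.3 -0.  -2.3]
  shift [-101.     1.5    4.3] turn -0.002 or 3.139
gold 231 [335.4 180.8] [ 0.6571 -0.0794  0.031 ] [ 0.6514 -0.0728  0.08  ]
red 258 [336.7 210. ] [ 0.5692 -0.0819  0.031 ] [ 0.5669 -0.0753  0.08  ]
blue 163 [338.9 239.5] [ 0.4808 -0.0874  0.031 ] [ 0.482  -0.0805  0.08  ]
blue 46 [338.6 251.6] [ 0.4448 -0.086   0.031 ] [ 0.4475 -0.0792  0.08  ]
```

Request:
servo_tool:
  series:
    - [0, -10, 0.5, 1, 0]
    - [0, -20, 1, 1, 0]
    - [0, -30, 1, 1, 0]
    - [0, -40, 1, 2, 0]
    - [0, -50, 1, 2, 0]
    - [0, -60, 1, 3, 0]
    - [0, -60, 1, 3, 0]

```text
t: 39.25
ee_pos: [0.475, 0.0277, 0.1382]
tcp_rot: [2.155, 2.285, -0.002]
force: [-1.6, -3.5, 2.2]
width: 0.0287
grasp_force: 60.4
```

```bash
python3 - <<'E'
from loc import *
plan((.4779,-.0126,.083,93.5))
E
```

```text
t 39.2 tcp [0.475  0.0277 0.1382] grasp z 0.0842 psi 93.4 j7 -0.46 w 0.0287 gf 60.4 F [-1.6 -3.5  2.2]
  shift [-40.3   0.5   1.2] turn -0.002 or 3.139
```

Request:
servo_tool:
  series:
    - [0, -10, 0.5, 0.5, 0]
    - [0, -20, 0.5, 1, 0]
    - [0, -30, 0.5, 1, 0]
    - [0, -36, 0.5, 1, 0]
    - [0, -41, 0.5, 1, 0]
    - [0, -45, 0.5, 1, 0]
    - [0, -48, 0.5, 1, 0]
    - [0, -48, 0.5, 1, 0]
  force: 30

```text
t: 40.05
ee_pos: [0.4786, -0.016, 0.1374]
tcp_rot: [-2.15, -2.289, -0.004]
force: [-3.7, 11.5, 3.9]
width: 0.0287
grasp_force: 60.5
```

```bash
python3 - <<'E'
from loc import *
plan((.4779,-.0126,.083,93.5))
E
```

```text
t 40.0 tcp [ 0.4786 -0.016   0.1374] grasp z 0.0834 psi 93.6 j7 -0.37 w 0.0287 gf 60.5 F [-3.7 11.5  3.9]
  shift [ 3.4 -0.5  0.4] turn 0.002 or -3.140
```

Request:
servo_tool:
  series:
    - [0.5, 0, 0, 0, 0]
    - [0.52, 0, 0, 0, 0]
    - [0.52, 0, 0, -20, 0]
    - [0.52, 0, 0, -60, 0]
    - [0.52, 20, 0, -90, 0]
    - [0.52, 70, 0, -90, 0.14]
    - [0.52, 120, 0, -90, 0.28]
    - [0.52, 170, 0, -90, 0.42]
    - [0.52, 220, 0, -90, 0.56]
    - [0.52, 220, 0, -90, 0.6]
    - [0.52, 220, 0, -90, 0.6]
    - [0.52, 220, 0, -90, 0.6]
  force: 60

```text
t: 41.25
ee_pos: [0.4653, 0.2004, 0.2271]
tcp_rot: [2.731, 1.55, -0.001]
force: [0.3, -1.3, -0.1]
width: 0.0442
grasp_force: 0.0
```

```bash
python3 - <<'E'
from loc import *
plan()
c=snap('top');hubs(c)
axle(c,'red',(145,222,205,265))
plan((.4953,.4543,.06,58.8))
E
```

```text
t 41.2 tcp [0.4653 0.2004 0.2271] grasp z 0.1731 psi 59.2 j7 -1.22 w 0.0442 gf 0.0 F [ 0.3 -1.3 -0.1]
gold 239 [335.5 180.7] [ 0.6575 -0.0796  0.031 ] [ 0.6517 -0.073   0.08  ]
red 251 [336.9 209.9] [ 0.5693 -0.0826  0.031 ] [ 0.5671 -0.076   0.08  ]
blue 124 [339.5 239.6] [ 0.4807 -0.0891  0.031 ] [ 0.4819 -0.0822  0.08  ]
blue 53 [316.  241.3] [ 0.4759 -0.0191  0.031 ] [ 0.4773 -0.0149  0.08  ]
blue 43 [338.8 251.7] [ 0.4448 -0.0865  0.031 ] [ 0.4475 -0.0797  0.08  ]
red shaft px 133 head blob 92 [158.3 235. ] on line [158.3 235. ] [0.4969 0.4579 0.019 ] tip [0.4546 0.3866 0.015 ] len 0.08299685876310522 az 59.3
   -12 point from tip: [0.5245 0.5044]
t 41.3 tcp [0.4655 0.1999 0.2271] grasp z 0.1731 psi 59.1 j7 -1.22 w 0.0445 gf 0.0 F [-0.4  0.5 -0.8]
  shift [ 233.7 -105.2  112.8] turn 0.005 or -3.137
```

Request:
servo_tool:
  series:
    - [0.52, 45, -20, 0, 0]
    - [0.52, 90, -40, 10, 0]
    - [0.52, 135, -60, 20, 0]
    - [0.52, 180, -80, 40, 0]
    - [0.52, 220, -100, 70, 0]
    - [0.52, 234, -105, 100, 0]
    - [0.52, 234, -105, 113, 0]
    - [0.52, 234, -105, 113, 0]
    - [0.52, 234, -105, 113, 0]
    - [0.52, 234, -105, 113, 0]

```text
t: 42.3
ee_pos: [0.4966, 0.455, 0.116]
tcp_rot: [2.734, 1.547, 0.003]
force: [0.9, 0.2, 0.9]
width: 0.0447
grasp_force: 0.0
```

```bash
python3 - <<'E'
from loc import *
plan((.4953,.4543,.027,58.9))
E
```

```text
t 42.3 tcp [0.4966 0.455  0.116 ] grasp z 0.0620 psi 59.0 j7 -1.56 w 0.0447 gf 0.0 F [0.9 0.2 0.9]
  shift [-1.3 -0.8 35. ] turn 0.002 or -3.140
```

Request:
servo_tool:
  series:
    - [0.46, -1, -1, 10, 0]
    - [0.46, -1, -1, 18, 0]
    - [0.46, -1, -1, 26, 0]
    - [0.46, -1, -1, 33, 0]
    - [0.46, -1, -1, 34, 0]
    - [0.46, -1, -1, 34, 0]
    - [0.2, -1, -1, 34, 0]
    - [0, -1, -1, 34, 0]
    - [0, -1, -1, 34, 0]
    - [0, -1, -1, 34, 0]
    - [0, -1, -1, 34, 0]
  force: 60

```text
t: 43.4
ee_pos: [0.494, 0.4562, 0.0806]
tcp_rot: [-2.733, -1.55, -0.001]
force: [1.4, -0.5, 2.7]
width: 0.0288
grasp_force: 59.7
```

```bash
python3 - <<'E'
from loc import *
plan((.554,.137,.087,93.5))
E
```

```text
t 43.4 tcp [0.494  0.4562 0.0806] grasp z 0.0266 psi 59.1 j7 -1.57 w 0.0288 gf 59.7 F [ 1.4 -0.5  2.7]
  shift [-243.   215.4  -60.5] turn -0.600 or 2.541
```

Request:
servo_tool:
  series:
    - [0, 0, 0, -40, 0]
    - [0, 0, 0, -85, 0]
    - [0, -30, 27, -115, -0.1]
    - [0, -62, 55, -115, -0.2]
    - [0, -94, 83, -115, -0.3]
    - [0, -126, 112, -115, -0.4]
    - [0, -160, 142, -115, -0.5]
    - [0, -195, 173, -115, -0.6]
    - [0, -230, 204, -105, -0.6]
    - [0, -243, 215, -80, -0.6]
    - [0, -243, 215, -60, -0.6]
    - [0, -243, 215, -60, -0.6]

```text
t: 44.6
ee_pos: [0.5521, 0.1358, 0.1379]
tcp_rot: [-2.152, -2.285, 0.007]
force: [0.4, -0.3, -1.6]
width: 0.0287
grasp_force: 59.9
```

Request:
servo_tool:
  series:
    - [0, 0, 0, 0, 0]
    - [0, 0, 0, 0, 0]

```text
t: 44.8
ee_pos: [0.5538, 0.1383, 0.1413]
tcp_rot: [2.151, 2.289, 0.002]
force: [0.3, -0.6, -1.6]
width: 0.0285
grasp_force: 59.9
```

```bash
python3 - <<'E'
from loc import *
plan((.554,.137,.087,93.5))
c=snap('top');shaftline(c,(270,200,325,225),.075);hubs(c)
E
```

```text
t 44.8 tcp [0.5538 0.1383 0.1413] grasp z 0.0873 psi 93.6 j7 -0.64 w 0.0285 gf 59.9 F [ 0.3 -0.6 -1.6]
  shift [-1.3  0.2  0.3] turn 0.001 or -3.140
 white [276 200   8   8  31] [279.4 203.7] [0.5863 0.0898 0.075 ]
 white [312 200  13  25 210] [316.9 211.8] [ 0.5622 -0.0187  0.075 ]
 white [319 200   6   5  29] [321.6 201.9] [ 0.5908 -0.0326  0.075 ]
 white [290 208  21   8 111] [300.6 211.6] [0.5632 0.0283 0.075 ]
 white [321 218   4   7  25] [322.5 221.4] [ 0.5345 -0.0347  0.075 ]
gold 237 [335.4 180.7] [ 0.6575 -0.0791  0.031 ] [ 0.6517 -0.0726  0.08  ]
red 261 [336.8 210. ] [ 0.5691 -0.0821  0.031 ] [ 0.5669 -0.0755  0.08  ]
blue 181 [340.1 239.7] [ 0.4803 -0.091   0.031 ] [ 0.4816 -0.084   0.08  ]
blue 46 [339.3 251.5] [ 0.4453 -0.0882  0.031 ] [ 0.4479 -0.0813  0.08  ]
```

Request:
servo_tool:
  series:
    - [0, -10, -0.5, 0, 0]
    - [0, -18, -0.5, 0, 0]
    - [0, -26, -0.5, 0, 0]
    - [0, -34, -0.5, 0, 0]
    - [0, -44, -0.5, 0, 0]
    - [0, -44, -0.5, 0, 0]

```text
t: 45.45
ee_pos: [0.5558, 0.0908, 0.1402]
tcp_rot: [2.155, 2.285, -0.002]
force: [-0.9, -1.6, -1.4]
width: 0.0289
grasp_force: 60.0
```

```bash
python3 - <<'E'
from loc import *
plan((.563,-.0085,.083,93.5))
c=snap('top');hubs(c)
E
```

```text
t 45.5 tcp [0.5558 0.0908 0.1402] grasp z 0.0862 psi 93.4 j7 -0.57 w 0.0289 gf 60.0 F [-0.9 -1.6 -1.4]
  shift [-99.5   1.4   3.3] turn -0.003 or 3.139
gold 244 [335.6 180.8] [ 0.6573 -0.0798  0.031 ] [ 0.6515 -0.0733  0.08  ]
red 259 [336.8 209.9] [ 0.5694 -0.0822  0.031 ] [ 0.5672 -0.0755  0.08  ]
blue 117 [344.8 238.7] [ 0.4833 -0.1049  0.031 ] [ 0.4844 -0.0974  0.08  ]
```

Request:
servo_tool:
  series:
    - [0, -10, 0.5, 0.5, 0]
    - [0, -20, 1, 1, 0]
    - [0, -30, 1, 1, 0]
    - [0, -40, 1, 2, 0]
    - [0, -50, 1, 2, 0]
    - [0, -60, 1, 3, 0]
    - [0, -60, 1, 3, 0]

```text
t: 46.2
ee_pos: [0.5606, 0.0308, 0.1371]
tcp_rot: [2.154, 2.285, -0.002]
force: [-1.7, -2.6, 2.6]
width: 0.0287
grasp_force: 60.0
```

Request:
servo_tool:
  series:
    - [0, -10, 0.5, 0.5, 0]
    - [0, -20, 0.5, 0.5, 0]
    - [0, -30, 0.5, 0.5, 0]
    - [0, -35, 0.5, 0.5, 0]
    - [0, -40, 0.5, 0.5, 0]
    - [0, -43, 0.5, 0.5, 0]
    - [0, -46, 0.5, 0.5, 0]
    - [0, -46, 0.5, 0.5, 0]
  force: 30

```text
t: 47.0
ee_pos: [0.5635, -0.0095, 0.1369]
tcp_rot: [-2.148, -2.289, -0.005]
force: [-4.4, 12.3, 3.9]
width: 0.0284
grasp_force: 60.1
```

```bash
python3 - <<'E'
from loc import *
plan((.563,-.0085,.083,93.5))
E
```

```text
t 47.0 tcp [ 0.5635 -0.0095  0.1369] grasp z 0.0829 psi 93.6 j7 -0.40 w 0.0284 gf 60.1 F [-4.4 12.3  3.9]
  shift [ 1.  -0.5 -0.1] turn 0.002 or -3.139
```

Request:
servo_tool:
  series:
    - [0.5, 0, 0, 0, 0]
    - [0.55, 0, 0, 0, 0]
    - [0.55, 0, 0, -20, 0]
    - [0.55, 0, 0, -60, 0]
    - [0.55, 0, 0, -100, 0]
    - [0.55, -40, 0, -130, 0]
    - [0.55, -90, 0, -140, 0]
    - [0.55, -140, 0, -140, 0]
    - [0.55, -190, 0, -140, 0]
    - [0.55, -240, -40, -140, 0]
    - [0.55, -290, -60, -140, 0]
    - [0.55, -340, -80, -140, 0]

```text
t: 48.2
ee_pos: [0.5101, -0.3386, 0.2767]
tcp_rot: [2.153, 2.287, -0.002]
force: [1.3, -0.5, 0.2]
width: 0.0469
grasp_force: 0.0
```

```bash
python3 - <<'E'
from loc import *
plan()
c=snap('top');s=snap('side');hubs(c)
a=cv2.resize(c['image'][150:300,130:370],None,fx=3,fy=2.6,interpolation=2)[:390];b=s['image'][120:350,200:400]
b=cv2.resize(s['image'][125:235,250:370],None,fx=4,fy=2.6*.0+1.9,interpolation=2)
a=cv2.resize(c['image'][150:300,130:370],(480,300),interpolation=2);b=cv2.resize(s['image'][130:225,255:365],(320,300),interpolation=2);d=cv2.resize(s['image'][220:350,200:310],(320,300),interpolation=2)
out=np.zeros((600,800,3),np.uint8);out[:300,:480]=a;out[:300,480:]=b;out[300:,480:]=d
out[300:,:480]=cv2.resize(c['image'][165:255,290:365],(480,300),interpolation=2)
cv2.imwrite('pics/end.png',out)
E
```

```text
t 48.2 tcp [ 0.5101 -0.3386  0.2767] grasp z 0.2227 psi 93.5 j7 0.30 w 0.0469 gf 0.0 F [ 1.3 -0.5  0.2]
gold 239 [335.8 180.5] [ 0.6581 -0.0807  0.031 ] [ 0.6522 -0.0741  0.08  ]
red 246 [338.2 209.8] [ 0.5698 -0.0866  0.031 ] [ 0.5675 -0.0797  0.08  ]
red 96 [313.5 211.8] [ 0.5642 -0.0123  0.031 ] [ 0.5621 -0.0084  0.08  ]
blue 117 [339.2 239.6] [ 0.4807 -0.0882  0.031 ] [ 0.482  -0.0813  0.08  ]
blue 44 [339.  251.6] [ 0.4449 -0.087   0.031 ] [ 0.4476 -0.0801  0.08  ]
blue 43 [316.  241.9] [ 0.4741 -0.0188  0.031 ] [ 0.4756 -0.0147  0.08  ]
```

View pics/end.png

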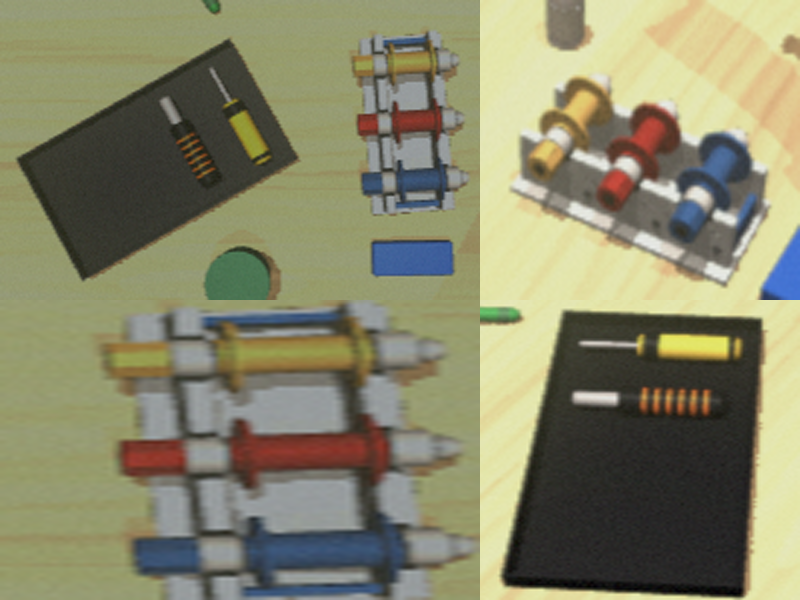

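All three hubs sit level in the bays with their own-colour axles home. In the lower-left crop each head at (135,358), (150,458), (165,555) abuts its white tube end. The driver and drift are in the tray, and the tub, bottle and box haven't moved.

Request:
servo_tool:
  series:
    - [0.55, 0, 0, 0, 0]
    - [0.55, 0, 0, 0, 0]
    - [0.55, 0, 0, 0, 0]
    - [0.55, 0, 0, 0, 0]
    - [0.55, 0, 0, 0, 0]

```text
t: 48.8
ee_pos: [0.5122, -0.3351, 0.2768]
tcp_rot: [2.151, 2.29, 0.0]
force: [0.2, 0.1, 0.2]
width: 0.0471
grasp_force: 0.0
```

```bash
python3 -c "
from bench import ticket
print(ticket.job_done())"
```

```text
the job is handed in; nothing more can be done
None
```

I handed the job in at about 49 s (no verdict came back): the last pictures show the red, blue and gold hubs level in the stand with their own-colour axles home, the screwdriver and drift in the tray, and the grease tub, oil bottle and blue box still in place.

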